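Set out the soldering bench

TASK

Set the soldering bench for the next class: draw each circuit board up out of the slotted rack and set it on the easel whose base has the colour of the board's terminal block, foot on the ledge, middle on the easel, back flat against the slope with its parts facing outward. Gather all the capacitors in the blue tray, each standing upright in a pocket of its own, and stack the emptied orange tray squarely on the pile of orange trays. Leave the solder reel, the tip cleaner and the flux jar where they are.

Things in the scene. Friction and masses are not known exactly. Their poses are not given: they have to be found in the camera images.
- rack: fixed black board rack with three upright slots, 150 x 90 mm, 55 mm high. Origin: centre of its underside. The slots lie at x = -50, 0 and +50 mm in its frame, 6.6 mm wide, each holding a board's two side edges between y = -33 and +33 mm; slot floor at z = 8 mm, tops of the slot walls at z = 55 mm
- board_red: brown circuit board, 60 g, 60 mm wide (y), 95 tall (z), 4 thick. Origin: middle of its lower edge, mid-thickness; +x = out of the component face. red terminal block at the upper edge (44 mm wide, z = 80 to 94), 8 mm proud of the front, so 12 mm thick there (x = -2 to 10); other parts up to 5 mm proud. Starts upright in a slot, front to the rack's +x. May be absent
- board_blue: brown circuit board, 60 g, 60 mm wide (y), 95 tall (z), 4 thick. Origin: middle of its lower edge, mid-thickness; +x = out of the component face. blue terminal block at the upper edge (44 mm wide, z = 80 to 94), 8 mm proud of the front, so 12 mm thick there (x = -2 to 10); other parts up to 5 mm proud. Starts upright in a slot, front to the rack's +x. May be absent
- board_green: brown circuit board, 60 g, 60 mm wide (y), 95 tall (z), 4 thick. Origin: middle of its lower edge, mid-thickness; +x = out of the component face. green terminal block at the upper edge (44 mm wide, z = 80 to 94), 8 mm proud of the front, so 12 mm thick there (x = -2 to 10); other parts up to 5 mm proud. Starts upright in a slot, front to the rack's +x. May be absent
- easel_red: fixed easel, red base 96 x 72 mm. Origin: centre of its underside. Its aluminium slope, 70 mm wide, faces the easel's +x and leans back 0.6 rad from vertical (top towards -x); it backs the lowest 62 mm of a board, the top 33 mm standing free above. A red ledge square to the slope at its foot stands 14 mm out; the small rim on its front edge is decoration without contact
- red_seat (a point): middle of the line where slope and ledge of the red easel meet (x = 30, z = 26 mm in the easel's frame). A seated board's origin is 2 mm out from here along the slope's normal
- easel_blue: fixed easel, blue base 96 x 72 mm. Origin: centre of its underside. Its aluminium slope, 70 mm wide, faces the easel's +x and leans back 0.6 rad from vertical (top towards -x); it backs the lowest 62 mm of a board, the top 33 mm standing free above. A blue ledge square to the slope at its foot stands 14 mm out; the small rim on its front edge is decoration without contact
- blue_seat (a point): middle of the line where slope and ledge of the blue easel meet (x = 30, z = 26 mm in the easel's frame). A seated board's origin is 2 mm out from here along the slope's normal
- easel_green: fixed easel, green base 96 x 72 mm. Origin: centre of its underside. Its aluminium slope, 70 mm wide, faces the easel's +x and leans back 0.6 rad from vertical (top towards -x); it backs the lowest 62 mm of a board, the top 33 mm standing free above. A green ledge square to the slope at its foot stands 14 mm out; the small rim on its front edge is decoration without contact
- green_seat (a point): middle of the line where slope and ledge of the green easel meet (x = 30, z = 26 mm in the easel's frame). A seated board's origin is 2 mm out from here along the slope's normal
- tray_blue: loose blue strip tray, 42 x 163 mm, 18 mm high, walls and floor 3 mm, row of five pockets (each 36 x about 29 mm inside) along its y, centres at y = -64, -32, 0, 32, 64 mm. Origin: centre of its underside. About 90 g; holds two capacitors at the start
- tray_orange: loose orange strip tray, 42 x 163 mm, 18 mm high, walls and floor 3 mm, row of five pockets (each 36 x about 29 mm inside) along its y, centres at y = -64, -32, 0, 32, 64 mm. Origin: centre of its underside. About 70 g; holds two or three capacitors at the start
- pile: fixed pile of three empty orange trays, 42 x 163 mm, same outline as the loose one, y along the length. Origin: centre of its underside; its top rim is at z = 54 mm, where a stacked tray's underside rests
- cap1: black can capacitor, upright cylinder 22 mm in diameter, 45 mm tall, about 25 g, loose. Origin: centre of its foot, z up the can; stands on a pocket floor (3 mm above the tray's underside). May be absent; starts in the blue tray
- cap2: black can capacitor, upright cylinder 22 mm in diameter, 45 mm tall, about 25 g, loose. Origin: centre of its foot, z up the can; stands on a pocket floor (3 mm above the tray's underside). May be absent; starts in the blue tray
- cap3: black can capacitor, upright cylinder 22 mm in diameter, 45 mm tall, about 25 g, loose. Origin: centre of its foot, z up the can; stands on a pocket floor (3 mm above the tray's underside). May be absent; starts in the blue tray
- cap4: black can capacitor, upright cylinder 22 mm in diameter, 45 mm tall, about 25 g, loose. Origin: centre of its foot, z up the can; stands on a pocket floor (3 mm above the tray's underside). May be absent; starts in the blue tray
- cap5: black can capacitor, upright cylinder 22 mm in diameter, 45 mm tall, about 25 g, loose. Origin: centre of its foot, z up the can; stands on a pocket floor (3 mm above the tray's underside). May be absent; starts in the orange tray
- cap6: black can capacitor, upright cylinder 22 mm in diameter, 45 mm tall, about 25 g, loose. Origin: centre of its foot, z up the can; stands on a pocket floor (3 mm above the tray's underside). May be absent; starts in the orange tray
- cap7: black can capacitor, upright cylinder 22 mm in diameter, 45 mm tall, about 25 g, loose. Origin: centre of its foot, z up the can; stands on a pocket floor (3 mm above the tray's underside). May be absent; starts in the orange tray
- spool: white reel of solder, 48 mm across, 28 mm high, loose, not to be disturbed
- tin: green round tip cleaner, 54 mm across, 30 mm high, loose, not to be disturbed
- flux: small jar with red cap, 32 mm across, 55 mm high, loose, not to be disturbed

How it is judged:
By the outcome, as a careful person would: the job done as asked, in the order asked, and still so for the second after the job is handed in, with the robot touching nothing.
Of board_red, board_blue, board_green only 2 to 3 are there at a start; the rules pass over those that are not, and their reading is None.
Of cap1, cap2, cap3, cap4 only 2 to 2 are there at a start; the rules pass over those that are not, and their reading is None.
Of cap5, cap6, cap7 only 2 to 3 are there at a start; the rules pass over those that are not, and their reading is None.
At some moment in a run one of tray_blue may be knocked a few centimetres aside while the robot is not near it.
It also fails if it takes over 210 s, if anything falls off the work surface, if the arm or the gripper's body presses on something with over 40 N, if the wrist force passes 120 N, or if a joint passes its speed limit or range.

ROBOT

A 7-joint arm with a two-finger parallel gripper is mounted at the origin on the work surface. World frame = base frame: x ahead of the robot, y to its left, z up, the work surface at z = 0. Lengths are in m, angles in rad, forces in N, time in s.
With the tool pointing down it reaches from about 0.4 to 0.85 m from the base axis. Payload 4.5 kg.
Tool frame: the origin (TCP) lies midway between the tips of the shut fingers; the grasp point (between the pads) lies 19 mm behind it; z points along the fingers, y is the line along which they close (so a half turn about z gives the same grasp; the last joint's range is limited). The gripper opens to 88 mm and grips with 3 to 60 N. Pads are 18 mm wide; open, the fingers measure 123 mm over their backs; the gripper's body (75 mm by 187 mm) begins 45 mm behind the grasp point.
Start: joints at [1.328, 0.689, -0.195, 1.565, 0.157, 0.902, -0.215], TCP at [0.171, -0.601, 0.239] pointing down, gripper open.
Joint ranges: [-3.01, 3.01], [-0.46, 2.08], [-1.47, 1.51], [0.13, 2.56], [-1, 4.14], [0.04, 2.09], [-2.66, 2.66]. Speed limits (rad/s): [2.57, 2.57, 3.14, 3.14, 3.14, 3.14, 3.14].

INTERFACE

Orientations are given as a unit quaternion [x, y, z, w].
In Python, from plant import r gives the robot as it stands.
- The arm moves only by the tool carry_out, never from a script. Its argument "plan" is a list of rows, each an object with "rot": the turn, a rotation vector about the tool's x, y, z in rad, a list of three; "xyz": the shift along the tool's x, y, z in m, a list of three; "grip": the closure in counts, from 0 (fully open) to 255 (shut). In form: [{"rot": [wx, wy, wz], "xyz": [dx, dy, dz], "grip": grip}, ...]. A call has 1 to 8 rows; each row is the pose to reach, as a shift and turn from the pose commanded when the call began, along the tool's axes at that moment; what a row does not reach only later rows make up. A row lasts 1/12 s, in which the tool goes at most 41.7 mm and 7.16 degrees, less where a joint would pass 70% of its speed; a pose out of reach is approached as far as the arm can. A call with a gripper value outside its range is refused whole. The fingers move at their own pace and stop on an object; "squeeze" is the grip in N (left out, the last holds). Time passes only in rows, so rows that repeat a pose let the fingers close. It gives the time, the measured TCP pose, the force, the opening and the grip force at its end, in the units of the state.
- r.get_state(): the state, without advancing time (a new reading comes with each control period).
- r.snapshot(name): name is "scene" or "top" or "wrist"; returns the picture (384x512x3 uint8, red, green, blue); there is no depth.
- r.camera_params(name): a dict with "fx", "fy", "cx", "cy" (pixels), "position" and "attitude" of the camera in the world; the wrist camera has in their place "hand_eye" (4x4, takes a point from camera to tool coordinates, whose origin is the TCP and whose axes are the flange's). Camera axes: x right, y down, z forward; pixel columns grow to the right and rows downward; lengths in m; the calibration is good to about 2 mm. A picture is of the moment at which its call begins: read the wrist's pose just before it. camera_params takes no time and is no camera call.
- r.finish_job(): hands the job in; it is judged then, once.
The state is a dict: "clock": time; "q": joint angles; "qd": joint speeds; "joint_torque": joint torques, N m; "tool_pos": TCP position; "eef_rot": TCP orientation; "contact_force": force on the tool from outside, world axes, zero at the start; "moment": the same for the moment, N m; "opening": opening from 0.0 (shut) to 1.0 (fully open); "finger_force": force on a finger pad.
Only numpy, scipy, OpenCV 4.12 (cv2) and the standard library are available. Lean on these libraries where they do the work, as an engineer would, in place of code of your own. Each camera call takes 0.05 s, during which the arm holds its last target. There are 200 camera calls.

## Working session

There is one attempt and no reset: what is moved stays moved. The work goes in short steps, Python scripts to look and compute and a tool call to move; the robot and the scene stay as the last step left them, time stands still between calls to the robot, and variables do not carry over. Pictures are saved under pics/ and viewed, at most 14 in all, crops included, and the job is handed in when it is done.

Besides the shell and the picture viewer there is one more tool, called after "Request:" by a JSON object that holds its "fn" and its "kwargs", one argument or row to a line. carry_out: Moves the arm, as the interface text tells. Its arguments: {"type":"object","properties":{"plan":{"type":"array"},"squeeze":{"type":"number"}},"required":["plan"]}

```bash
ls; mkdir -p pics; python3 - <<'E'
from plant import r
import cv2,numpy as np
s=r.get_state();print(s)
for n in("scene","top","wrist"):
    print(n,r.camera_params(n))
a=r.snapshot("top");cv2.imwrite("pics/top0.png",cv2.cvtColor(a,cv2.COLOR_RGB2BGR))
a=r.snapshot("scene");cv2.imwrite("pics/scene0.png",cv2.cvtColor(a,cv2.COLOR_RGB2BGR))
E
```

```text
pics
{'clock': 0.0, 'q': array([ 1.32782952,  0.6899418 , -0.19455351,  1.5663492 ,  0.1573291 ,
        0.90255716, -0.21511298]), 'qd': array([ 6.41952289e-04,  1.02909127e-03,  2.34640434e-04,  1.55339757e-03,
        3.63790554e-04, -7.66579811e-05,  1.50562809e-03]), 'joint_torque': array([ 8.14077612e-04, -5.27567625e+01, -1.26680128e+00, -1.53428507e+01,
       -5.27575251e-02,  6.53526688e-03,  1.44939736e-04]), 'tool_pos': array([ 0.17056327, -0.60060024,  0.23793603]), 'eef_rot': array([ 9.90431539e-01,  1.38001829e-01, -1.99843108e-04, -9.06976282e-04]), 'contact_force': array([-0.33086421,  0.09844983, -0.38479413]), 'moment': array([-0.01717547, -0.02230513,  0.01755469]), 'finger_force': 0.0, 'opening': 0.9999131019071015}
scene {'fx': 445.6832173865432, 'fy': 445.6832173865432, 'cx': 260.4338020979593, 'cy': 196.59744801111842, 'position': array([ 1.10857706, -0.41576212,  0.77993822]), 'attitude': array([ 0.8379832 ,  0.40134813, -0.16569585, -0.33052795])}
top {'fx': 436.35345981271234, 'fy': 436.35345981271234, 'cx': 252.06856857091813, 'cy': 186.8205867804839, 'position': array([0.29600622, 0.0197876 , 1.30985376]), 'attitude': array([-0.69882564,  0.70870541, -0.06524021,  0.07157569])}
wrist {'fx': 304.11926847737607, 'fy': 304.11926847737607, 'cx': 256.67239160231185, 'cy': 191.6675823355196, 'hand_eye': array([[-4.47619368e-04, -9.60175842e-01, -2.79396050e-01,
         7.12295118e-02],
       [ 9.99999475e-01, -6.87248934e-04,  7.59712568e-04,
        -6.91131066e-04],
       [-9.21472292e-04, -2.79395564e-01,  9.60175645e-01,
        -1.44851525e-01],
       [ 0.00000000e+00,  0.00000000e+00,  0.00000000e+00,
         1.00000000e+00]])}
```

View pics/top0.png

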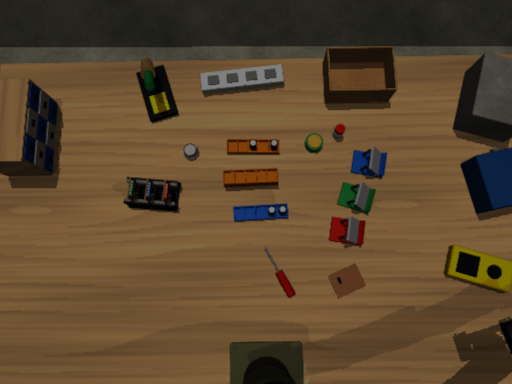

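View pics/scene0.png

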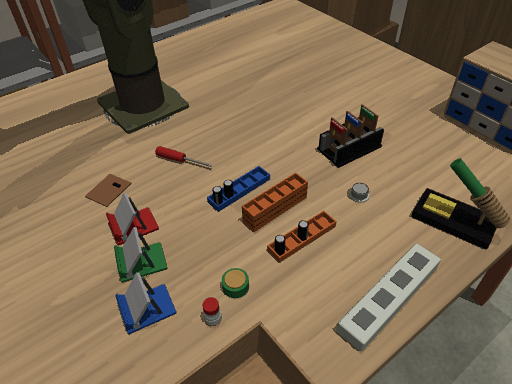

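```bash
cat > h.py <<'E'
import numpy as np,cv2
from scipy.spatial.transform import Rotation as R
from plant import r
def cam(n,s=None):
    p=r.camera_params(n)
    if n=="wrist":
        s=s or r.get_state();T=np.eye(4);T[:3,:3]=R.from_quat(s["eef_rot"]).as_matrix();T[:3,3]=s["tool_pos"]
        M=T@np.array(p["hand_eye"]);return p,M[:3,:3],M[:3,3]
    return p,R.from_quat(p["attitude"]).as_matrix(),np.array(p["position"])
def ray(c,u,v):
    p,A,o=c;d=A@np.array([(u-p["cx"])/p["fx"],(v-p["cy"])/p["fy"],1]);return o,d/np.linalg.norm(d)
def onz(c,uv,z):
    o,d=ray(c,*uv);return o+d*(z-o[2])/d[2]
def px(c,P):
    p,A,o=c;q=A.T@(np.array(P)-o);return np.array([p["fx"]*q[0]/q[2]+p["cx"],p["fy"]*q[1]/q[2]+p["cy"]])
HUE={"red":[(0,6),(172,180)],"orange":[(7,18)],"green":[(45,85)],"blue":[(105,128)],"yellow":[(20,35)]}
def mask(img,c,smin=150,vmin=50):
    h=cv2.cvtColor(img,cv2.COLOR_RGB2HSV);m=np.zeros(h.shape[:2],np.uint8)
    for a,b in HUE[c]: m|=cv2.inRange(h,(a,smin,vmin),(b,255,255))
    return m
def blobs(m,amin=20):
    cs,_=cv2.findContours(m,cv2.RETR_EXTERNAL,cv2.CHAIN_APPROX_NONE)
    return sorted([c for c in cs if cv2.contourArea(c)>=amin],key=cv2.contourArea,reverse=True)
def snap(n,f=None):
    s=r.get_state();a=r.snapshot(n);c=cam(n,s)
    if f: cv2.imwrite("pics/"+f,cv2.cvtColor(a,cv2.COLOR_RGB2BGR))
    return a,c
def down(yaw,flip=0,tilt=0):
    """tool down with tool y at world angle yaw; tilt = turn about tool x afterwards"""
    y=np.array([np.cos(yaw),np.sin(yaw),0]);z=np.array([0,0,-1.]);x=np.cross(y,z)
    return R.from_matrix(np.c_[x,y,z])*R.from_rotvec([tilt,0,0])
def rel(p0,R0,p1,R1):
    x=R0.inv().apply(np.array(p1)-p0);w=(R0.inv()*R1).as_rotvec()
    n=max(np.linalg.norm(x)/.0417,np.linalg.norm(w)/np.radians(7.16))
    return "rot",w.round(3).tolist(),"xyz",x.round(4).tolist(),"rows>=%.1f"%n
def chain(*tg):
    s=r.get_state();p,q=np.array(s["tool_pos"]),R.from_quat(s["eef_rot"])
    for P,Q in tg:
        print(rel(p,q,P,Q));p,q=np.array(P),Q
E
python3 - <<'E'
from h import *
s=cam("scene");a=cv2.cvtColor(cv2.imread("pics/top0.png"),cv2.COLOR_BGR2RGB);c=cam("top")
for n in HUE:
    for b in blobs(mask(a,n),15)[:9]:
        (u,v),wh,an=cv2.minAreaRect(b)
        bx=np.array([onz(c,p,.018)[:2] for p in cv2.boxPoints(((u,v),wh,an))])
        e=[bx[1]-bx[0],bx[2]-bx[1]];e=max(e,key=np.linalg.norm)
        print(n,int(u),int(v),"xy",onz(c,(u,v),.018)[:2].round(3),"size",sorted([np.linalg.norm(bx[1]-bx[0]).round(3),np.linalg.norm(bx[2]-bx[1]).round(3)]),"long dir",np.degrees(np.arctan2(e[1],e[0])).round(1))
b=cv2.imread("pics/top0.png");
def crop(x0,y0,x1,y1):return cv2.resize(b[y0:y1,x0:x1],(400,300),interpolation=cv2.INTER_CUBIC)
cv2.imwrite("pics/c1.png",np.hstack([crop(110,150,210,225),crop(310,110,430,255)[:,:]]))
E
```

```text
red 340 229 xy [ 0.416 -0.231] size [np.float64(0.064), np.float64(0.071)] long dir -10.8
red 284 283 xy [ 0.264 -0.061] size [np.float64(0.023), np.float64(0.08)] long dir -151.8
red 360 232 xy [ 0.408 -0.288] size [np.float64(0.016), np.float64(0.07)] long dir -9.7
red 339 128 xy [ 0.729 -0.243] size [np.float64(0.028), np.float64(0.029)] long dir 176.9
orange 361 68 xy [ 0.926 -0.324] size [np.float64(0.149), np.float64(0.219)] long dir -87.8
orange 249 175 xy [0.585 0.036] size [np.float64(0.048), np.float64(0.172)] long dir -88.5
orange 252 145 xy [0.679 0.027] size [np.float64(0.05), np.float64(0.164)] long dir -92.1
orange 346 280 xy [ 0.27 -0.24] size [np.float64(0.071), np.float64(0.09)] long dir -66.5
orange 146 67 xy [0.945 0.362] size [np.float64(0.042), np.float64(0.063)] long dir -169.5
orange 343 48 xy [ 0.998 -0.269] size [np.float64(0.033), np.float64(0.119)] long dir -73.5
green 347 195 xy [ 0.52  -0.256] size [np.float64(0.046), np.float64(0.068)] long dir -17.5
green 369 199 xy [ 0.505 -0.321] size [np.float64(0.015), np.float64(0.066)] long dir -18.1
green 147 76 xy [0.914 0.36 ] size [np.float64(0.013), np.float64(0.041)] long dir -178.1
green 312 142 xy [ 0.685 -0.159] size [np.float64(0.04), np.float64(0.051)] long dir -131.4
blue 499 178 xy [ 0.563 -0.715] size [np.float64(0.111), np.float64(0.167)] long dir -175.1
blue 260 212 xy [0.473 0.006] size [np.float64(0.041), np.float64(0.16)] long dir -87.2
blue 360 162 xy [ 0.621 -0.301] size [np.float64(0.049), np.float64(0.07)] long dir -12.4
blue 382 163 xy [ 0.616 -0.366] size [np.float64(0.015), np.float64(0.068)] long dir -10.8
yellow 480 268 xy [ 0.3   -0.629] size [np.float64(0.093), np.float64(0.191)] long dir -107.1
yellow 158 102 xy [0.825 0.319] size [np.float64(0.053), np.float64(0.063)] long dir -162.6
yellow 314 140 xy [ 0.692 -0.164] size [np.float64(0.04), np.float64(0.042)] long dir -2.2
```

View pics/c1.png

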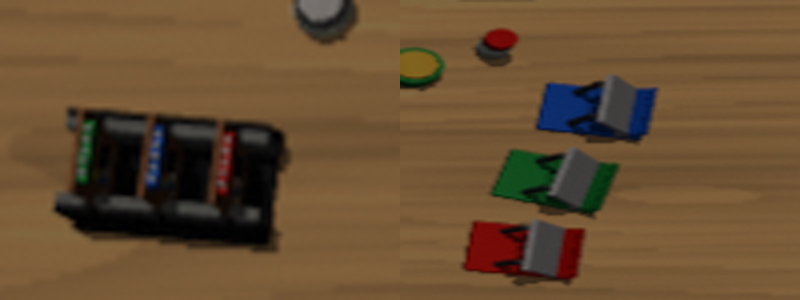

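```bash
python3 - <<'E'
from h import *
c=cam("top")
print(onz(c,(153,194),.03),onz(c,(132,188),.1),onz(c,(149,190),.1),onz(c,(167,191),.1))
y=np.radians(-74)
chain(([.36,-.45,.32],down(y)),([.53,-.27,.34],down(np.radians(-95))))
E
```

```text
[0.52987005 0.32580094 0.03      ] [0.53523819 0.36921136 0.1       ] [0.52874744 0.32075819 0.1       ] [0.52510605 0.26967172 0.1       ]
('rot', [-0.002, 0.0, -0.002], 'xyz', [0.2234, -0.0933, -0.0818], 'rows>=6.1')
('rot', [0.0, 0.0, 0.367], 'xyz', [0.213, -0.1262, -0.02], 'rows>=6.0')
```

Request:
{"fn": "carry_out", "kwargs": {
  "plan": [
    {"rot": [0, 0, 0], "xyz": [0.223, -0.093, -0.082], "grip": 0},
    {"rot": [0, 0, 0], "xyz": [0.223, -0.093, -0.082], "grip": 0},
    {"rot": [0, 0, 0], "xyz": [0.223, -0.093, -0.082], "grip": 0},
    {"rot": [0, 0, 0], "xyz": [0.223, -0.093, -0.082], "grip": 0},
    {"rot": [0, 0, 0], "xyz": [0.223, -0.093, -0.082], "grip": 0},
    {"rot": [0, 0, 0], "xyz": [0.223, -0.093, -0.082], "grip": 0},
    {"rot": [0, 0, 0], "xyz": [0.223, -0.093, -0.082], "grip": 0}
  ]
}}

```text
clock: 0.68
tool_pos: [0.3686, -0.4447, 0.3231]
eef_rot: [0.99, 0.144, 0.004, -0.0]
contact_force: [1.2, -0.4, 0.4]
opening: 0.997
finger_force: 0.0
```

Request:
{"fn": "carry_out", "kwargs": {
  "plan": [
    {"rot": [0, 0, 0.367], "xyz": [0.213, -0.126, -0.02], "grip": 0},
    {"rot": [0, 0, 0.367], "xyz": [0.213, -0.126, -0.02], "grip": 0},
    {"rot": [0, 0, 0.367], "xyz": [0.213, -0.126, -0.02], "grip": 0},
    {"rot": [0, 0, 0.367], "xyz": [0.213, -0.126, -0.02], "grip": 0},
    {"rot": [0, 0, 0.367], "xyz": [0.213, -0.126, -0.02], "grip": 0},
    {"rot": [0, 0, 0.367], "xyz": [0.213, -0.126, -0.02], "grip": 0},
    {"rot": [0, 0, 0.367], "xyz": [0.213, -0.126, -0.02], "grip": 0},
    {"rot": [0, 0, 0.367], "xyz": [0.213, -0.126, -0.02], "grip": 0}
  ]
}}

```text
clock: 1.35
tool_pos: [0.5321, -0.2684, 0.3403]
eef_rot: [0.999, -0.042, 0.0, -0.001]
contact_force: [-1.3, -2.1, 0.5]
opening: 0.998
finger_force: 0.0
```

```bash
python3 - <<'E'
from h import *
s=r.get_state();print(s["clock"],s["tool_pos"],R.from_quat(s["eef_rot"]).as_matrix().round(3),s["q"].round(2))
snap("wrist","w1.png")
chain(([.54,0.0,.33],down(np.radians(-95))),([.54,0.31,.30],down(np.radians(-95))))
E
```

```text
1.35 [ 0.5321141  -0.26835307  0.3402508 ] [[ 0.996 -0.084  0.   ]
 [-0.084 -0.996  0.001]
 [ 0.    -0.001 -1.   ]] [ 0.45  0.54 -0.1   1.52  0.06  1.08 -1.32]
('rot', [0.0, 0.001, -0.001], 'xyz', [-0.0142, -0.2708, 0.0101], 'rows>=6.5')
('rot', [0.0, 0.0, 0.0], 'xyz', [-0.027, -0.3088, 0.03], 'rows>=7.5')
```

View pics/w1.png

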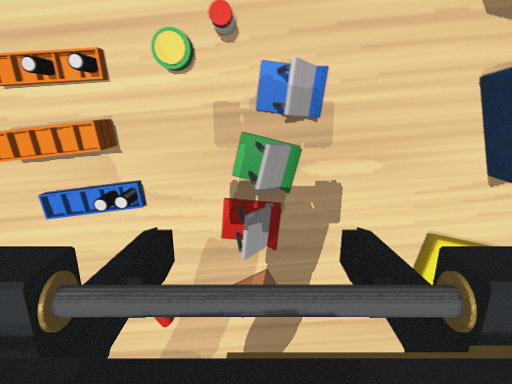

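```bash
cat >> h.py <<'E'
def easels(a,c,show=True):
    h=cv2.cvtColor(a,cv2.COLOR_RGB2HSV);g=cv2.inRange(h,(0,0,70),(180,45,255));out={}
    for n in("red","green","blue"):
        for b in blobs(mask(a,n),150)[:6]:
            near=cv2.dilate(cv2.drawContours(np.zeros(g.shape,np.uint8),[b],-1,255,-1),np.ones((25,25)))
            k=blobs(cv2.morphologyEx(g&near,cv2.MORPH_OPEN,np.ones((5,5))),300)
            if not k: continue
            q=cv2.boxPoints(cv2.minAreaRect(k[0]))
            ap=cv2.approxPolyDP(cv2.convexHull(k[0]),6,True)[:,0]
            print(n,cv2.contourArea(b),"plate",cv2.contourArea(k[0]),ap.tolist())
E
python3 - <<'E'
from h import *
a=cv2.cvtColor(cv2.imread("pics/w1.png"),cv2.COLOR_BGR2RGB)
easels(a,None)
b=cv2.imread("pics/w1.png")[45:270,210:340]
cv2.imwrite("pics/c2.png",cv2.resize(b,None,fx=2.6,fy=2.6,interpolation=cv2.INTER_CUBIC))
E
```

```text
red 1224.0 plate 889.0 [[269, 207], [265, 246], [242, 251], [244, 217]]
green 868.0 plate 709.0 [[289, 144], [268, 189], [255, 190], [263, 148]]
green 367.0 plate 547.0 [[289, 144], [279, 188], [269, 189], [277, 145]]
blue 1157.0 plate 612.0 [[296, 57], [296, 114], [285, 114]]
blue 474.0 plate 598.5 [[308, 62], [308, 112], [297, 115]]
```

View pics/c2.png

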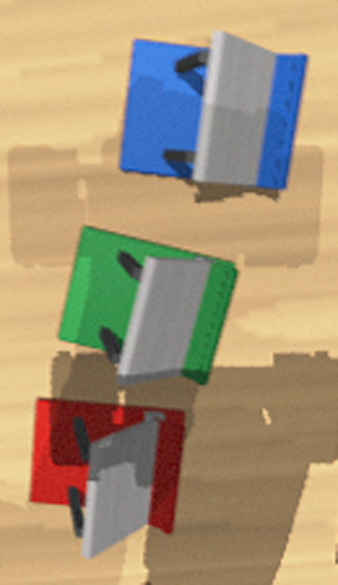

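Request:
{"fn": "carry_out", "kwargs": {
  "plan": [
    {"rot": [0, 0, 0], "xyz": [-0.014, -0.271, 0.01], "grip": 0},
    {"rot": [0, 0, 0], "xyz": [-0.014, -0.271, 0.01], "grip": 0},
    {"rot": [0, 0, 0], "xyz": [-0.014, -0.271, 0.01], "grip": 0},
    {"rot": [0, 0, 0], "xyz": [-0.014, -0.271, 0.01], "grip": 0},
    {"rot": [0, 0, 0], "xyz": [-0.014, -0.271, 0.01], "grip": 0},
    {"rot": [0, 0, 0], "xyz": [-0.014, -0.271, 0.01], "grip": 0},
    {"rot": [0, 0, 0], "xyz": [-0.014, -0.271, 0.01], "grip": 0}
  ]
}}

```text
clock: 1.98
tool_pos: [0.5399, 0.0034, 0.3305]
eef_rot: [0.999, -0.044, -0.0, -0.001]
contact_force: [0.7, 0.7, -0.8]
opening: 1.0
finger_force: 0.0
```

Request:
{"fn": "carry_out", "kwargs": {
  "plan": [
    {"rot": [0, 0, 0], "xyz": [-0.027, -0.309, 0.03], "grip": 110},
    {"rot": [0, 0, 0], "xyz": [-0.027, -0.309, 0.03], "grip": 110},
    {"rot": [0, 0, 0], "xyz": [-0.027, -0.309, 0.03], "grip": 110},
    {"rot": [0, 0, 0], "xyz": [-0.027, -0.309, 0.03], "grip": 110},
    {"rot": [0, 0, 0], "xyz": [-0.027, -0.309, 0.03], "grip": 110},
    {"rot": [0, 0, 0], "xyz": [-0.027, -0.309, 0.03], "grip": 110},
    {"rot": [0, 0, 0], "xyz": [-0.027, -0.309, 0.03], "grip": 110},
    {"rot": [0, 0, 0], "xyz": [-0.027, -0.309, 0.03], "grip": 110}
  ]
}}

```text
clock: 2.65
tool_pos: [0.5408, 0.3139, 0.2997]
eef_rot: [0.999, -0.044, -0.001, -0.001]
contact_force: [0.1, 0.9, 1.1]
opening: 0.567
finger_force: 0.0
```

```bash
python3 - <<'E'
from h import *
s=r.get_state();print(s["clock"],s["tool_pos"],s["eef_rot"],s["opening"])
snap("wrist","w2.png")
E
```

```text
2.65 [0.54077408 0.31391907 0.29970867] [ 9.99047608e-01 -4.36141979e-02 -7.86255177e-04 -1.02997589e-03] 0.5669334916997193
```

View pics/w2.png

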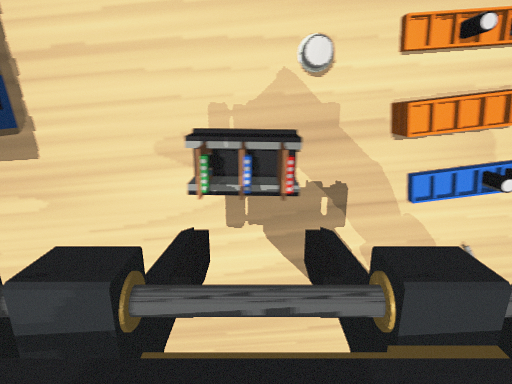

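```bash
python3 - <<'E'
from h import *
c1=cam("wrist",{"tool_pos":np.array([.5321141,-.26835307,.3402508]),"eef_rot":R.from_matrix(np.array([[ 0.9964,-0.084,0],[-0.084,-0.9964,.001],[0,-.001,-1]])).as_quat()})
E={"blue":[(293.8,56.5),(284.6,115.4),(316.2,64.2),(310,116.2)],"green":[(266.9,143.5),(255.4,191.9),(290,144.2),(283,188.1)],"red":[(244.6,214.2),(242.3,259.2),(270.8,204.2),(268.5,246.9)]}
for n,p in E.items():
    P=[onz(c1,q,z) for q,z in zip(p,(.0772,.0772,.026,.026))]
    T=(P[0]+P[1])/2;F=(P[2]+P[3])/2;d=F-T
    nrm=lambda v:np.array([v[1],-v[0]])
    ang=lambda v:np.degrees(np.arctan2(v[1],v[0])).round(1)
    print(n,"top",T.round(4),"foot",F.round(4),"len",np.linalg.norm(P[0]-P[1]).round(4),np.linalg.norm(P[2]-P[3]).round(4),"run",np.hypot(*d[:2]).round(4),"yaws",ang(d[:2]),ang(nrm((P[0]-P[1])[:2])),ang(nrm((P[2]-P[3])[:2])))
a=cv2.cvtColor(cv2.imread("pics/w1.png"),cv2.COLOR_BGR2RGB)
for n in("red","green","blue"):
    m=mask(a,n,120);m[:,:225]=0;m[:,332:]=0;m[:50]=0;m[260:]=0
    h=cv2.convexHull(np.vstack(blobs(m,60)));rr=cv2.minAreaRect(h);B=[onz(c1,q,.01) for q in cv2.boxPoints(rr)]
    e=[B[1]-B[0],B[2]-B[1]];l=max(e,key=np.linalg.norm);print(n,"base centre",np.mean(B,0).round(4),[np.linalg.norm(x).round(3) for x in e],np.degrees(np.arctan2(l[1],l[0])).round(1))
c2=cam("wrist");a=cv2.cvtColor(cv2.imread("pics/w2.png"),cv2.COLOR_BGR2RGB)
for n in("red","green","blue"):
    m=mask(a,n,100);m[:140]=0;m[210:]=0;m[:,:180]=0;m[:,310:]=0
    b=np.vstack([x for x in blobs(m,3)]);rr=cv2.minAreaRect(b);B=np.array([onz(c2,q,.102) for q in cv2.boxPoints(rr)])
    e=[B[1]-B[0],B[2]-B[1]];l=max(e,key=np.linalg.norm)
    print(n,rr[0],B.mean(0).round(4),[np.linalg.norm(x).round(4) for x in e],np.degrees(np.arctan2(l[1],l[0])).round(1))
b=cv2.imread("pics/w2.png")[120:210,175:315];cv2.imwrite("pics/c3.png",cv2.resize(b,None,fx=5.5,fy=5.5,interpolation=cv2.INTER_CUBIC))
E
```

```text
blue top [ 0.6196 -0.3167  0.0772] foot [ 0.6132 -0.356   0.026 ] len 0.0714 0.071 run 0.0398 yaws -99.2 -102.5 -99.1
green top [ 0.5175 -0.2728  0.0772] foot [ 0.506  -0.3117  0.026 ] len 0.0691 0.0691 run 0.0406 yaws -106.4 -107.8 -102.2
red top [ 0.4174 -0.2389  0.0772] foot [ 0.4103 -0.2788  0.026 ] len 0.0716 0.0747 run 0.0406 yaws -100.1 -98.2 -97.0
red base centre [ 0.4096 -0.2483  0.01  ] [np.float64(0.085), np.float64(0.092)] -99.8
green base centre [ 0.5116 -0.281   0.01  ] [np.float64(0.075), np.float64(0.095)] -108.7
blue base centre [ 0.6193 -0.3271  0.01  ] [np.float64(0.072), np.float64(0.096)] -101.1
red (290.0, 174.5) [0.5282 0.2803 0.102 ] [np.float64(0.009), np.float64(0.0461)] 177.2
green (205.0, 173.0) [0.5381 0.3777 0.102 ] [np.float64(0.0449), np.float64(0.0091)] -7.8
blue (248.0, 173.5) [0.5334 0.3284 0.102 ] [np.float64(0.009), np.float64(0.046)] 174.9
```

View pics/c3.png

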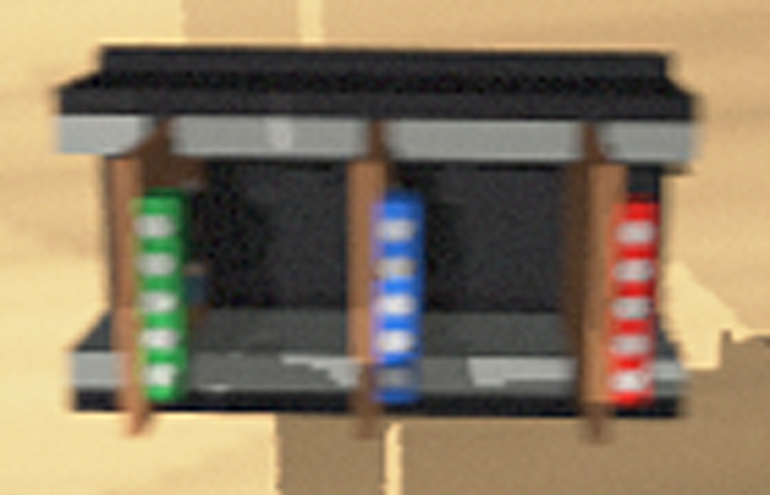

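```bash
cat >> h.py <<'E'
SEAT={"red":(.4103,-.2788,-99.8),"green":(.505,-.311,-107.5),"blue":(.6134,-.3562,-101.2)}
def place(n,tz,gap,up,tilt=-.6,dx=.004):
    x,y,w=SEAT[n];w=np.radians(w);e=np.array([np.cos(w),np.sin(w),0]);k=np.array([0,0,1.])
    t=.6;b=-np.sin(t)*e+np.cos(t)*k;nn=np.cos(t)*e+np.sin(t)*k
    return np.array([x,y,.026])+nn*(.002+dx+gap)+b*(tz+up),down(w,tilt=tilt)
def st():
    s=r.get_state();print("t",s["clock"],"p",s["tool_pos"].round(4),"yaw",np.degrees(np.arctan2(*R.from_quat(s["eef_rot"]).as_matrix()[1::-1,1])).round(2),"z",R.from_quat(s["eef_rot"]).as_matrix()[:,2].round(3),"F",s["contact_force"].round(1),"op",s["opening"]*88,s["finger_force"],"q",s["q"].round(2))
E
python3 - <<'E'
from h import *
D=down(np.radians(-95.6))
chain(([.5284,.2823,.16],D),([.5284,.2823,.077],D))
D2=down(np.radians(-99.8))
chain2=[([.5284,.2823,.077],D),([.5284,.2823,.24],D),([.5,0.,.26],D2),place("red",.069,.02,.07)]
p,q=chain2[0]
for P,Q in chain2[1:]: print(np.round(P,3),rel(p,q,P,Q));p,q=P,Q
E
```

```text
('rot', [-0.004, 0.003, 0.014], 'xyz', [-0.0083, 0.036, 0.1391], 'rows>=3.5')
('rot', [0.0, 0.0, 0.0], 'xyz', [0.0, 0.0, 0.083], 'rows>=2.0')
[0.528 0.282 0.24 ] ('rot', [0.0, 0.0, 0.0], 'xyz', [0.0, 0.0, -0.163], 'rows>=3.9')
[0.5  0.   0.26] ('rot', [0.0, 0.0, 0.073], 'xyz', [-0.0007, 0.2837, -0.02], 'rows>=6.8')
[ 0.42  -0.223  0.155] ('rot', [-0.6, 0.0, 0.0], 'xyz', [-0.0409, 0.233, 0.1046], 'rows>=6.2')
```

Request:
{"fn": "carry_out", "kwargs": {
  "plan": [
    {"rot": [-0.004, 0.003, 0.014], "xyz": [-0.008, 0.036, 0.139], "grip": 162},
    {"rot": [-0.004, 0.003, 0.014], "xyz": [-0.008, 0.036, 0.139], "grip": 162},
    {"rot": [-0.004, 0.003, 0.014], "xyz": [-0.008, 0.036, 0.139], "grip": 162},
    {"rot": [-0.004, 0.003, 0.014], "xyz": [-0.008, 0.036, 0.139], "grip": 162},
    {"rot": [-0.004, 0.003, 0.014], "xyz": [-0.008, 0.036, 0.139], "grip": 162},
    {"rot": [-0.004, 0.003, 0.014], "xyz": [-0.008, 0.036, 0.139], "grip": 162}
  ]
}}

```text
clock: 3.2
tool_pos: [0.5312, 0.2722, 0.1613]
eef_rot: [0.999, -0.054, 0.001, 0.003]
contact_force: [0.5, -0.2, 0.5]
opening: 0.363
finger_force: 0.0
```

```bash
python3 - <<'E'
from h import *
st();a,c2=snap("wrist","w3.png")
print(px(c2,[.5284,.2823,.103]))
D=down(np.radians(-95.6));chain(([.5284,.2823,.077],D))
m=mask(a,"red",100);m[300:]=0
for b in blobs(m,30):
    rr=cv2.minAreaRect(b);B=np.array([onz(c2,q,.102) for q in cv2.boxPoints(rr)]);e=[B[1]-B[0],B[2]-B[1]];l=max(e,key=np.linalg.norm)
    print(np.round(rr[0]),B.mean(0).round(4),[np.linalg.norm(x).round(4) for x in e],np.degrees(np.arctan2(l[1],l[0])).round(1))
E
```

```text
t 3.2 p [0.5312 0.2722 0.1613] yaw -96.16 z [ 0.002 -0.006 -1.   ] F [ 0.5 -0.2  0.5] op 31.94470535794752 0.0 q [-0.5   0.75 -0.1   1.73  0.12  0.67 -2.34]
[242.85320013 213.33074612]
('rot', [0.003, -0.005, -0.009], 'xyz', [-0.005, -0.0083, 0.0857], 'rows>=2.1')
[252. 208.] [0.5303 0.2756 0.102 ] [np.float64(0.0083), np.float64(0.0459)] 173.9
```

View pics/w3.png

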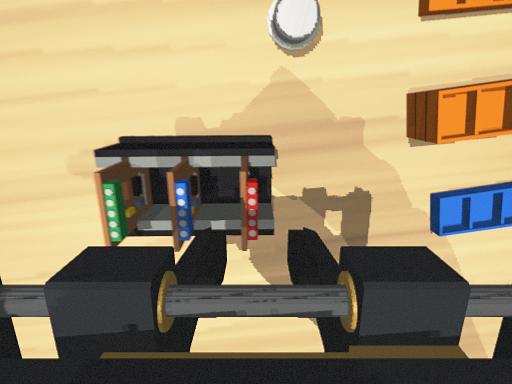

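Request:
{"fn": "carry_out", "kwargs": {
  "plan": [
    {"rot": [0, 0, 0], "xyz": [0, 0.0, 0], "grip": 162},
    {"rot": [0, 0, 0], "xyz": [0, 0.0, 0], "grip": 162},
    {"rot": [0, 0, 0], "xyz": [0, 0.0, 0], "grip": 162}
  ]
}}

```text
clock: 3.5
tool_pos: [0.5316, 0.2755, 0.1633]
eef_rot: [0.999, -0.052, 0.003, 0.001]
contact_force: [-0.1, 0.5, -0.7]
opening: 0.365
finger_force: 0.0
```

```bash
python3 - <<'E'
from h import *
st();a,c2=snap("wrist")
for n in("red","blue","green"):
  m=mask(a,n,100);m[300:]=0;m[:150]=0;m[:,300:]=0
  for b in blobs(m,30)[:1]:
    rr=cv2.minAreaRect(b);B=np.array([onz(c2,q,.102) for q in cv2.boxPoints(rr)]);e=[B[1]-B[0],B[2]-B[1]];l=max(e,key=np.linalg.norm)
    print(n,np.round(rr[0]),B.mean(0).round(4),[np.linalg.norm(x).round(4) for x in e],np.degrees(np.arctan2(l[1],l[0])).round(1))
E
```

```text
t 3.5 p [0.5316 0.2755 0.1633] yaw -95.96 z [ 0.005 -0.003 -1.   ] F [-0.1  0.5 -0.7] op 32.081422860746414 0.0 q [-0.5   0.75 -0.1   1.73  0.12  0.67 -2.34]
red [257. 208.] [0.5301 0.2752 0.102 ] [np.float64(0.0077), np.float64(0.0455)] 174.3
blue [191. 208.] [0.5349 0.3229 0.102 ] [np.float64(0.0108), np.float64(0.046)] 175.0
green [123. 209.] [0.5395 0.3713 0.102 ] [np.float64(0.013), np.float64(0.0456)] 174.8
```

```bash
python3 - <<'E'
from h import *
D=down(np.radians(-95.6));D2=down(np.radians(-99.8))
chain(([.5304,.2773,.077],D),([.5304,.2773,.24],D),([.53,0.,.34],D),([.46,-.20,.34],D2))
E
```

```text
('rot', [0.002, -0.005, -0.006], 'xyz', [-0.0015, -0.002, 0.0859], 'rows>=2.1')
('rot', [0.0, 0.0, 0.0], 'xyz', [0.0, 0.0, -0.163], 'rows>=3.9')
('rot', [0.0, 0.0, 0.0], 'xyz', [0.0267, 0.276, -0.1], 'rows>=7.1')
('rot', [0.0, 0.0, 0.073], 'xyz', [-0.0501, 0.2059, 0.0], 'rows>=5.1')
```

Request:
{"fn": "carry_out", "kwargs": {
  "plan": [
    {"rot": [0.002, -0.005, -0.006], "xyz": [-0.0015, -0.002, 0.086], "grip": 162},
    {"rot": [0.002, -0.005, -0.006], "xyz": [-0.0015, -0.002, 0.086], "grip": 162},
    {"rot": [0.002, -0.005, -0.006], "xyz": [-0.0015, -0.002, 0.086], "grip": 162},
    {"rot": [0.002, -0.005, -0.006], "xyz": [-0.0015, -0.002, 0.086], "grip": 162},
    {"rot": [0.002, -0.005, -0.006], "xyz": [-0.0015, -0.002, 0.086], "grip": 162}
  ]
}}

```text
clock: 3.97
tool_pos: [0.5304, 0.2772, 0.0773]
eef_rot: [0.999, -0.049, -0.0, 0.0]
contact_force: [-0.1, 1.2, 0.2]
opening: 0.363
finger_force: 0.0
```

Request:
{"fn": "carry_out", "kwargs": {
  "plan": [
    {"rot": [0, 0, 0], "xyz": [0, 0, 0], "grip": 255},
    {"rot": [0, 0, 0], "xyz": [0, 0, 0], "grip": 255},
    {"rot": [0, 0, 0], "xyz": [0, 0, 0], "grip": 255},
    {"rot": [0, 0, 0], "xyz": [0, 0, 0], "grip": 255},
    {"rot": [0, 0, 0], "xyz": [0, 0, 0], "grip": 255}
  ],
  "squeeze": 25
}}

```text
clock: 4.38
tool_pos: [0.5306, 0.2775, 0.0775]
eef_rot: [0.999, -0.049, 0.0, -0.0]
contact_force: [-0.8, -0.2, 8.1]
opening: 0.134
finger_force: 25.0
```

```bash
python3 - <<'E'
from h import *
st()
E
```

```text
t 4.3833 p [0.5306 0.2775 0.0775] yaw -95.63 z [ 0.001  0.    -1.   ] F [-0.8 -0.2  8.1] op 11.79322777083241 25.00093468464911 q [-0.51  0.88 -0.09  1.77  0.14  0.5  -2.36]
```

Request:
{"fn": "carry_out", "kwargs": {
  "plan": [
    {"rot": [0, 0, 0], "xyz": [0, 0, -0.08], "grip": 255},
    {"rot": [0, 0, 0], "xyz": [0, 0, -0.08], "grip": 255},
    {"rot": [0, 0, 0], "xyz": [0, 0, -0.163], "grip": 255},
    {"rot": [0, 0, 0], "xyz": [0, 0, -0.163], "grip": 255},
    {"rot": [0, 0, 0], "xyz": [0, 0, -0.163], "grip": 255}
  ]
}}

```text
clock: 4.8
tool_pos: [0.5341, 0.2793, 0.2474]
eef_rot: [0.999, -0.049, 0.006, -0.003]
contact_force: [0.1, -0.1, -0.3]
opening: 0.132
finger_force: 25.0
```

Request:
{"fn": "carry_out", "kwargs": {
  "plan": [
    {"rot": [0, 0, 0], "xyz": [0.027, 0.276, -0.1], "grip": 255},
    {"rot": [0, 0, 0], "xyz": [0.027, 0.276, -0.1], "grip": 255},
    {"rot": [0, 0, 0], "xyz": [0.027, 0.276, -0.1], "grip": 255},
    {"rot": [0, 0, 0], "xyz": [0.027, 0.276, -0.1], "grip": 255},
    {"rot": [0, 0, 0], "xyz": [0.027, 0.276, -0.1], "grip": 255},
    {"rot": [0, 0, 0], "xyz": [0.027, 0.276, -0.1], "grip": 255},
    {"rot": [0, 0, 0], "xyz": [0.027, 0.276, -0.1], "grip": 255},
    {"rot": [0, 0, 0], "xyz": [0.027, 0.276, -0.1], "grip": 255}
  ]
}}

```text
clock: 5.47
tool_pos: [0.5306, -0.0105, 0.3418]
eef_rot: [0.998, -0.056, 0.001, 0.004]
contact_force: [0.9, -0.4, 0.1]
opening: 0.133
finger_force: 25.0
```

Request:
{"fn": "carry_out", "kwargs": {
  "plan": [
    {"rot": [0, 0, 0.073], "xyz": [-0.05, 0.206, 0], "grip": 255},
    {"rot": [0, 0, 0.073], "xyz": [-0.05, 0.206, 0], "grip": 255},
    {"rot": [0, 0, 0.073], "xyz": [-0.05, 0.206, 0], "grip": 255},
    {"rot": [0, 0, 0.073], "xyz": [-0.05, 0.206, 0], "grip": 255},
    {"rot": [0, 0, 0.073], "xyz": [-0.05, 0.206, 0], "grip": 255},
    {"rot": [0, 0, 0.073], "xyz": [-0.05, 0.206, 0], "grip": 255},
    {"rot": [0, 0, 0.073], "xyz": [-0.05, 0.206, 0], "grip": 255},
    {"rot": [0, 0, 0.073], "xyz": [-0.05, 0.206, 0], "grip": 255}
  ]
}}

```text
clock: 6.13
tool_pos: [0.46, -0.1998, 0.3398]
eef_rot: [0.996, -0.086, -0.001, 0.001]
contact_force: [0.8, 1.1, -0.6]
opening: 0.132
finger_force: 25.0
```

```bash
python3 - <<'E'
from h import *
st();a,c=snap("wrist","w4.png")
x0,x1,y0,y1=200,460,0,300
cv2.imwrite("pics/c4.png",cv2.resize(cv2.imread("pics/w4.png")[0:290,190:510],None,fx=2,fy=2,interpolation=cv2.INTER_CUBIC))
np.save("c4.npy",np.r_[c[1].ravel(),c[2]])
E
```

```text
t 6.1333 p [ 0.46   -0.1998  0.3398] yaw -99.83 z [-0.002 -0.001 -1.   ] F [ 0.8  1.1 -0.6] op 11.654747782174525 24.9998625414446 q [ 0.38  0.4  -0.1   1.79  0.05  0.96 -1.48]
```

View pics/c4.png

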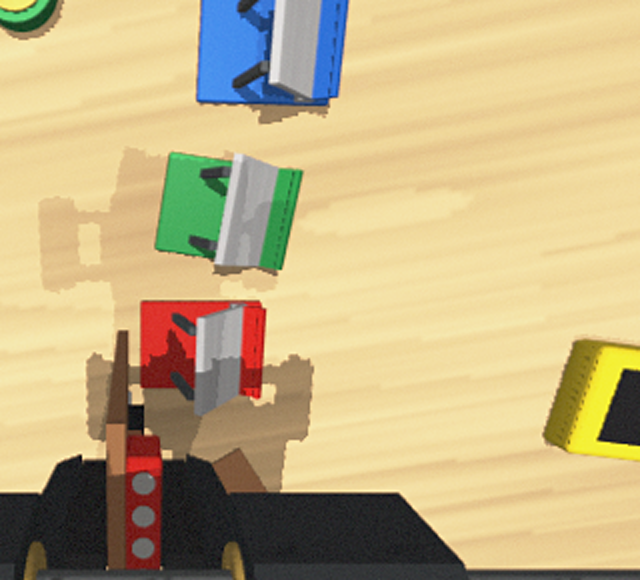

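```bash
cat >> h.py <<'E'
def seat(c,p):
    P=[onz(c,q,z) for q,z in zip(p,(.0772,.0772,.026,.026))];T=(P[0]+P[1])/2;F=(P[2]+P[3])/2;d=F-T
    ang=lambda v:np.degrees(np.arctan2(v[1],v[0])).round(1)
    print("top",T.round(4),"foot",F.round(4),"len",np.linalg.norm(P[0]-P[1]).round(4),np.linalg.norm(P[2]-P[3]).round(4),"run",np.hypot(*d[:2]).round(4),"yaws",ang(d[:2]),ang([(P[0]-P[1])[1],-(P[0]-P[1])[0]]),ang([(P[2]-P[3])[1],-(P[2]-P[3])[0]]))
def base(a,c,n,box,z=.01):
    m=mask(a,n,120);k=np.zeros_like(m);x0,y0,x1,y1=box;k[y0:y1,x0:x1]=255
    rr=cv2.minAreaRect(cv2.convexHull(np.vstack(blobs(m&k,60))));B=[onz(c,q,z) for q in cv2.boxPoints(rr)]
    e=[B[1]-B[0],B[2]-B[1]];l=max(e,key=np.linalg.norm);print(n,"base",np.mean(B,0).round(4),[np.linalg.norm(x).round(4) for x in e],np.degrees(np.arctan2(l[1],l[0])).round(1))
E
python3 - <<'E'
from h import *
v=np.load("c4.npy");c=(r.camera_params("wrist"),v[:9].reshape(3,3),v[9:])
seat(c,[(307.5,76.5),(297,131.5),(329,84),(321,134)])
seat(c,[(288,159),(288,206.5),(311.5,151.5),(308.5,199)])
a=cv2.cvtColor(cv2.imread("pics/w4.png"),cv2.COLOR_BGR2RGB)
base(a,c,"green",(250,60,350,140));base(a,c,"red",(257,145,330,205))
E
```

```text
top [ 0.5179 -0.2696  0.0772] foot [ 0.5038 -0.3088  0.026 ] len 0.0689 0.0707 run 0.0416 yaws -109.7 -108.8 -105.7
top [ 0.4174 -0.2368  0.0772] foot [ 0.4092 -0.2752  0.026 ] len 0.068 0.0754 run 0.0393 yaws -102.0 -98.2 -100.6
green base [ 0.5145 -0.2818  0.01  ] [np.float64(0.0718), np.float64(0.0981)] -108.3
red base [ 0.4106 -0.2475  0.01  ] [np.float64(0.097), np.float64(0.079)] -99.9
```

```bash
sed -i 's/^SEAT=.*/SEAT={"red":(.409,-.2765,-99.9),"green":(.5045,-.3099,-108.2),"blue":(.6134,-.3562,-101.2)}/' h.py; python3 - <<'E'
from h import *
t=.0695
chain(place("red",t,.02,.08),place("red",t,.006,.03),place("red",t,.003,.003))
E
```

```text
('rot', [-0.599, 0.0, 0.004], 'xyz', [-0.0372, 0.0222, 0.1758], 'rows>=4.8')
('rot', [0.0, 0.0, 0.0], 'xyz', [-0.0, -0.014, 0.05], 'rows>=1.2')
('rot', [0.0, 0.0, 0.0], 'xyz', [0.0, -0.003, 0.027], 'rows>=0.7')
```

Request:
{"fn": "carry_out", "kwargs": {
  "plan": [
    {"rot": [-0.3, 0, 0.002], "xyz": [-0.02, 0.04, 0.06], "grip": 255},
    {"rot": [-0.599, 0, 0.004], "xyz": [-0.037, 0.05, 0.1], "grip": 255},
    {"rot": [-0.599, 0, 0.004], "xyz": [-0.037, 0.04, 0.13], "grip": 255},
    {"rot": [-0.599, 0, 0.004], "xyz": [-0.037, 0.03, 0.15], "grip": 255},
    {"rot": [-0.599, 0, 0.004], "xyz": [-0.037, 0.022, 0.176], "grip": 255},
    {"rot": [-0.599, 0, 0.004], "xyz": [-0.037, 0.022, 0.176], "grip": 255},
    {"rot": [-0.599, 0, 0.004], "xyz": [-0.037, 0.022, 0.176], "grip": 255},
    {"rot": [-0.599, 0, 0.004], "xyz": [-0.037, 0.022, 0.176], "grip": 255}
  ]
}}

```text
clock: 6.85
tool_pos: [0.4204, -0.2131, 0.1626]
eef_rot: [0.952, -0.079, -0.027, 0.295]
contact_force: [-0.8, -0.9, 0.2]
opening: 0.134
finger_force: 25.0
```

```bash
python3 - <<'E'
from h import *
st();snap("wrist","w5.png");snap("scene","s5.png")
t=.0695
chain(place("red",t,.006,.03),place("red",t,.003,.003))
a=cv2.imread("pics/s5.png")[150:370,60:260];cv2.imwrite("pics/c5.png",np.hstack([cv2.resize(a,(400,384)),cv2.resize(cv2.imread("pics/w5.png")[0:384,56:456],(400,384))]))
E
```

```text
t 6.85 p [ 0.4204 -0.2131  0.1626] yaw -99.42 z [-0.098 -0.557 -0.825] F [-0.8 -0.9  0.2] op 11.784559421739079 24.99928877223283 q [-0.32  0.8   0.48  2.21  0.75  0.38 -2.42]
('rot', [-0.0, 0.001, -0.004], 'xyz', [-0.0004, -0.0163, 0.0496], 'rows>=1.3')
('rot', [0.0, 0.0, 0.0], 'xyz', [0.0, -0.003, 0.027], 'rows>=0.7')
```

View pics/c5.png

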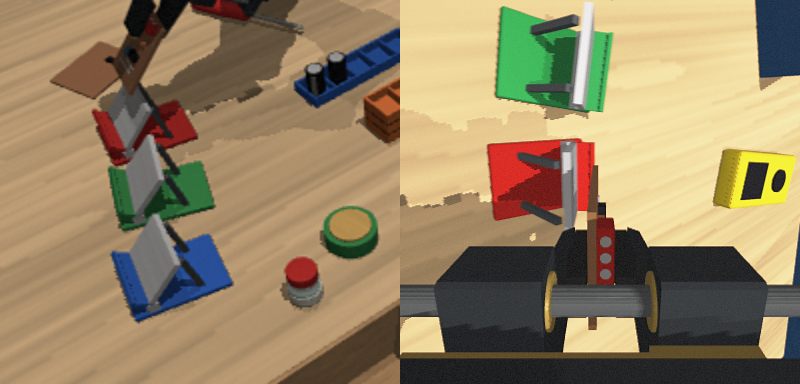

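```bash
python3 - <<'E'
from h import *
c=cam("wrist")
for n in("red","green"):
  x,y,w=SEAT[n];w=np.radians(w);e=np.array([np.cos(w),np.sin(w),0]);l=np.array([-e[1],e[0],0]);S=np.array([x,y,.026]);b=-np.sin(.6)*e+np.array([0,0,np.cos(.6)])
  print(n,[px(c,S+k*.035*l+d*b).round(0).tolist() for k in(1,-1) for d in(0,.062)])
x,y,w=SEAT["red"]
im=cv2.imread("pics/w5.png")[120:270,150:350]
cv2.imwrite("pics/c6.png",cv2.resize(im,None,fx=4,fy=4,interpolation=cv2.INTER_CUBIC))
E
```

```text
red [[228.0, 143.0], [220.0, 153.0], [230.0, 211.0], [224.0, 237.0]]
green [[245.0, 31.0], [242.0, 3.0], [237.0, 110.0], [233.0, 105.0]]
```

View pics/c6.png

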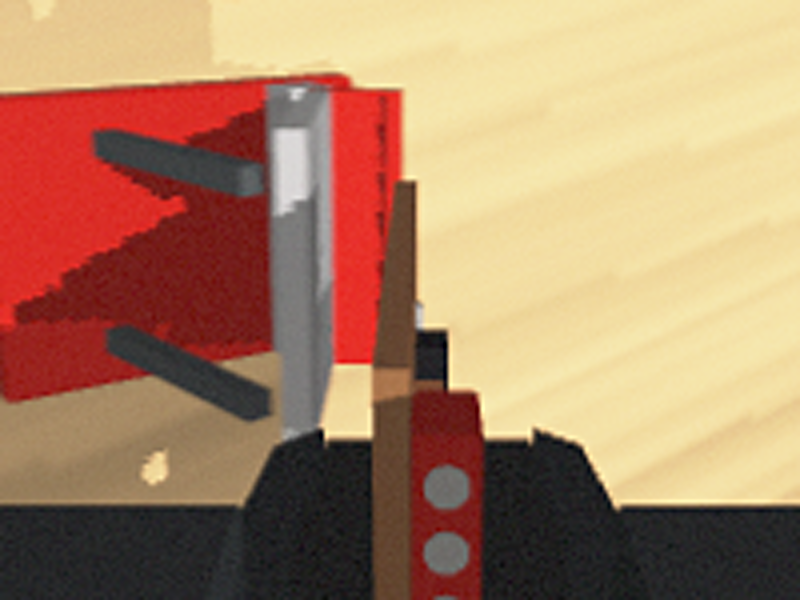

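```bash
sed -i 's/"red":(.409,-.2765/"red":(.4082,-.2803/' h.py; python3 - <<'E'
from h import *
t=.0695
chain(place("red",t,.006,.03),place("red",t,.004,.003))
E
```

```text
('rot', [-0.0, 0.001, -0.004], 'xyz', [-0.0005, -0.0131, 0.0518], 'rows>=1.3')
('rot', [0.0, 0.0, 0.0], 'xyz', [0.0, -0.002, 0.027], 'rows>=0.6')
```

Request:
{"fn": "carry_out", "kwargs": {
  "plan": [
    {"rot": [0, 0.001, -0.004], "xyz": [0, -0.012, 0.04], "grip": 255},
    {"rot": [0, 0.001, -0.004], "xyz": [0, -0.013, 0.052], "grip": 255},
    {"rot": [0, 0.001, -0.004], "xyz": [0, -0.014, 0.065], "grip": 255},
    {"rot": [0, 0.001, -0.004], "xyz": [0, -0.015, 0.072], "grip": 255},
    {"rot": [0, 0.001, -0.004], "xyz": [0, -0.015, 0.077], "grip": 255},
    {"rot": [0, 0.001, -0.004], "xyz": [0, -0.015, 0.079], "grip": 255},
    {"rot": [0, 0.001, -0.004], "xyz": [0, -0.015, 0.079], "grip": 255},
    {"rot": [0, 0.001, -0.004], "xyz": [0, -0.015, 0.079], "grip": 255}
  ]
}}

```text
clock: 7.62
tool_pos: [0.4145, -0.249, 0.0917]
eef_rot: [0.952, -0.083, -0.025, 0.294]
contact_force: [1.2, 0.8, 1.3]
opening: 0.133
finger_force: 25.0
```

```bash
python3 - <<'E'
from h import *
st();a,c=snap("wrist","w6.png")
print([p[0].round(4) for p in (place("red",.0695,.0,.0),)])
im=a[150:330,170:370];cv2.imwrite("pics/c7.png",cv2.cvtColor(cv2.resize(im,None,fx=3,fy=3,interpolation=cv2.INTER_CUBIC),cv2.COLOR_RGB2BGR))
E
```

```text
t 7.6167 p [ 0.4145 -0.249   0.0917] yaw -100.02 z [-0.096 -0.556 -0.826] F [1.2 0.8 1.3] op 11.724865983074771 24.99995732679963 q [-0.32  1.02  0.64  2.24  0.87  0.08 -2.54]
[array([ 0.4141, -0.2465,  0.0867])]
```

View pics/c7.png

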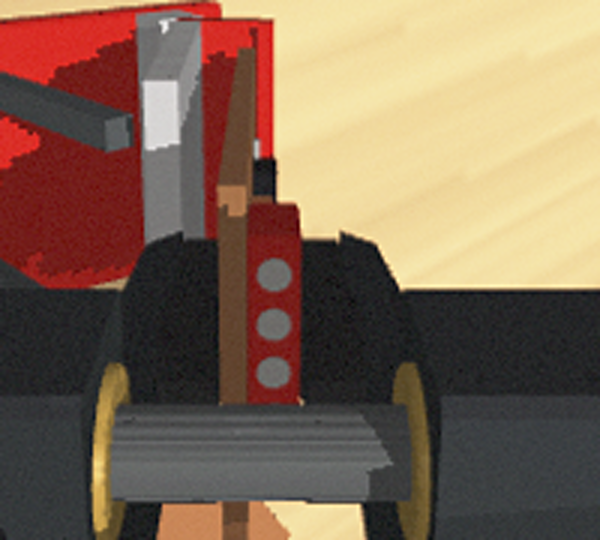

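Request:
{"fn": "carry_out", "kwargs": {
  "plan": [
    {"rot": [0, 0, 0], "xyz": [0, -0.003, 0], "grip": 255},
    {"rot": [0, 0, 0], "xyz": [0, -0.006, 0], "grip": 255},
    {"rot": [0, 0, 0], "xyz": [0, -0.006, 0.001], "grip": 255},
    {"rot": [0, 0, 0], "xyz": [0, -0.006, 0.001], "grip": 255},
    {"rot": [0, 0, 0], "xyz": [0, -0.006, 0.001], "grip": 255},
    {"rot": [0, 0, 0], "xyz": [0, -0.006, 0.001], "grip": 255}
  ]
}}

```text
clock: 8.17
tool_pos: [0.4156, -0.2429, 0.0869]
eef_rot: [0.952, -0.081, -0.025, 0.295]
contact_force: [2.3, 9.5, 16.1]
opening: 0.132
finger_force: 25.0
```

```bash
cat >> h.py <<'E'
def gap(a,c,n,tz):
    """signed tool-y / plate measures: transform believed seat into tool frame"""
    s=r.get_state();Q=R.from_quat(s["eef_rot"]);S,_=place(n,0,-.002,0,dx=0)
    print(n,"seat in tool",Q.inv().apply(S-s["tool_pos"]).round(4),"want y -.006, z",tz)
E
python3 - <<'E'
from h import *
st();a,c=snap("wrist","w7.png")
gap(a,c,"red",.0695)
# row profile across plate/board near row of foot corner
h=cv2.cvtColor(a,cv2.COLOR_RGB2HSV)
for v in (160,166,172,180,200,215): print(v,[(int(u),)+tuple(int(x) for x in a[v,u]) for u in range(212,262,3)])
E
```

```text
t 8.1667 p [ 0.4156 -0.2429  0.0869] yaw -99.76 z [-0.095 -0.557 -0.825] F [ 2.3  9.5 16.1] op 11.624214928623921 25.002303309738636 q [-0.33  1.03  0.64  2.24  0.87  0.08 -2.55]
red seat in tool [-0.001  -0.003   0.0718] want y -.006, z 0.0695
160 [(212, 216, 39, 31), (215, 218, 45, 38), (218, 217, 39, 28), (221, 217, 47, 39), (224, 154, 31, 28), (227, 109, 112, 111), (230, 110, 109, 109), (233, 111, 111, 111), (236, 165, 162, 161), (239, 124, 120, 120), (242, 124, 122, 122), (245, 121, 119, 118), (248, 214, 64, 61), (251, 214, 44, 37), (254, 213, 43, 35), (257, 213, 41, 37), (260, 213, 44, 41)]
166 [(212, 220, 44, 36), (215, 115, 26, 26), (218, 116, 29, 31), (221, 114, 21, 21), (224, 115, 22, 16), (227, 111, 113, 113), (230, 113, 110, 110), (233, 112, 107, 108), (236, 121, 121, 121), (239, 124, 121, 120), (242, 122, 124, 120), (245, 121, 121, 119), (248, 214, 68, 63), (251, 221, 43, 38), (254, 197, 45, 38), (257, 214, 43, 37), (260, 231, 41, 32)]
172 [(212, 116, 27, 28), (215, 115, 24, 18), (218, 115, 24, 25), (221, 114, 20, 16), (224, 114, 26, 18), (227, 116, 113, 111), (230, 110,
[... 586 characters left out ...]
12, 119, 34, 29), (215, 118, 31, 29), (218, 99, 38, 35), (221, 80, 42, 47), (224, 115, 29, 27), (227, 115, 110, 110), (230, 113, 113, 109), (233, 116, 115, 114), (236, 120, 117, 117), (239, 123, 120, 119), (242, 122, 121, 118), (245, 97, 68, 48), (248, 98, 69, 46), (251, 96, 66, 46), (254, 119, 83, 56), (257, 195, 200, 195), (260, 239, 49, 43)]
215 [(212, 118, 32, 32), (215, 116, 30, 25), (218, 118, 31, 31), (221, 118, 33, 29), (224, 115, 27, 19), (227, 113, 85, 86), (230, 110, 110, 112), (233, 114, 113, 114), (236, 119, 118, 117), (239, 120, 120, 119), (242, 165, 115, 83), (245, 172, 120, 79), (248, 168, 113, 75), (251, 149, 102, 68), (254, 90, 60, 42), (257, 51, 40, 36), (260, 52, 43, 42)]
```

```bash
sed -i 's/"green":(.5045,-.3099/"green":(.5047,-.3092/' h.py; python3 - <<'E'
from h import *
s=r.get_state();p0=s["tool_pos"];q0=R.from_quat(s["eef_rot"]);D=down(np.radians(-95.6))
up=q0.apply([0,0,-.1])+p0
p,q=up,q0
for P,Q in[([.50,-.0,.30],D),([.5354,.31,.24],D),([.5354,.3272,.17],D),([.5354,.3272,.077],D)]:
    print(rel(p,q,P,Q));p,q=np.array(P),Q
E
```

```text
('rot', [0.6, 0.021, -0.07], 'xyz', [0.0423, -0.0889, -0.2191], 'rows>=5.8')
('rot', [0.0, 0.0, 0.0], 'xyz', [0.005, -0.312, 0.06], 'rows>=7.6')
('rot', [0.0, 0.0, 0.0], 'xyz', [-0.0017, -0.0171, 0.07], 'rows>=1.7')
('rot', [0.0, 0.0, 0.0], 'xyz', [0.0, 0.0, 0.093], 'rows>=2.2')
```

Request:
{"fn": "carry_out", "kwargs": {
  "plan": [
    {"rot": [0, 0, 0], "xyz": [0, 0, 0], "grip": 162},
    {"rot": [0, 0, 0], "xyz": [0, 0, 0], "grip": 162},
    {"rot": [0, 0, 0], "xyz": [0, 0, 0], "grip": 162},
    {"rot": [0, 0, 0], "xyz": [0, 0, 0], "grip": 162},
    {"rot": [0, 0, 0], "xyz": [0, 0, -0.02], "grip": 162},
    {"rot": [0, 0, 0], "xyz": [0, 0, -0.06], "grip": 162},
    {"rot": [0, 0, 0], "xyz": [0, 0, -0.1], "grip": 162},
    {"rot": [0, 0, 0], "xyz": [0, 0, -0.1], "grip": 162}
  ]
}}

```text
clock: 8.88
tool_pos: [0.4272, -0.1847, 0.1718]
eef_rot: [0.953, -0.081, -0.022, 0.292]
contact_force: [0.7, 0.3, 0.2]
opening: 0.365
finger_force: 0.0
```

Request:
{"fn": "carry_out", "kwargs": {
  "plan": [
    {"rot": [0, 0, 0], "xyz": [0.02, -0.02, -0.08], "grip": 162},
    {"rot": [0.3, 0.01, -0.04], "xyz": [0.042, -0.089, -0.219], "grip": 162},
    {"rot": [0.6, 0.021, -0.07], "xyz": [0.042, -0.089, -0.219], "grip": 162},
    {"rot": [0.6, 0.021, -0.07], "xyz": [0.042, -0.089, -0.219], "grip": 162},
    {"rot": [0.6, 0.021, -0.07], "xyz": [0.042, -0.089, -0.219], "grip": 162},
    {"rot": [0.6, 0.021, -0.07], "xyz": [0.042, -0.089, -0.219], "grip": 162},
    {"rot": [0.6, 0.021, -0.07], "xyz": [0.042, -0.089, -0.219], "grip": 162},
    {"rot": [0.6, 0.021, -0.07], "xyz": [0.042, -0.089, -0.219], "grip": 162}
  ]
}}

```text
clock: 9.55
tool_pos: [0.4994, -0.0025, 0.2983]
eef_rot: [0.999, -0.051, -0.001, 0.001]
contact_force: [0.0, -0.2, -1.2]
opening: 0.363
finger_force: 0.0
```

Request:
{"fn": "carry_out", "kwargs": {
  "plan": [
    {"rot": [0, 0, 0], "xyz": [0.005, -0.312, 0.06], "grip": 162},
    {"rot": [0, 0, 0], "xyz": [0.005, -0.312, 0.06], "grip": 162},
    {"rot": [0, 0, 0], "xyz": [0.005, -0.312, 0.06], "grip": 162},
    {"rot": [0, 0, 0], "xyz": [0.005, -0.312, 0.06], "grip": 162},
    {"rot": [0, 0, 0], "xyz": [0.005, -0.312, 0.06], "grip": 162},
    {"rot": [0, 0, 0], "xyz": [0.005, -0.312, 0.06], "grip": 162},
    {"rot": [0, 0, 0], "xyz": [0.005, -0.312, 0.06], "grip": 162},
    {"rot": [0, 0, 0], "xyz": [0.005, -0.312, 0.06], "grip": 162}
  ]
}}

```text
clock: 10.22
tool_pos: [0.5326, 0.3129, 0.2344]
eef_rot: [0.999, -0.047, -0.003, 0.002]
contact_force: [-1.6, 0.8, 0.6]
opening: 0.367
finger_force: 0.0
```

Request:
{"fn": "carry_out", "kwargs": {
  "plan": [
    {"rot": [0, 0, 0], "xyz": [-0.002, -0.017, 0.07], "grip": 162},
    {"rot": [0, 0, 0], "xyz": [-0.002, -0.017, 0.07], "grip": 162},
    {"rot": [0, 0, 0], "xyz": [-0.002, -0.017, 0.07], "grip": 162},
    {"rot": [0, 0, 0], "xyz": [-0.002, -0.017, 0.07], "grip": 162},
    {"rot": [0, 0, 0], "xyz": [-0.002, -0.017, 0.07], "grip": 162},
    {"rot": [0, 0, 0], "xyz": [-0.002, -0.017, 0.07], "grip": 162}
  ]
}}

```text
clock: 10.72
tool_pos: [0.5359, 0.3254, 0.1699]
eef_rot: [0.999, -0.05, 0.0, 0.0]
contact_force: [0.2, -0.2, 1.3]
opening: 0.367
finger_force: 0.0
```

```bash
cat >> h.py <<'E'
def blocks(*ns):
    a,c2=snap("wrist")
    for n in ns:
      m=mask(a,n,100);m[300:]=0;m[:150]=0;m[:,330:]=0
      for b in blobs(m,30)[:1]:
        rr=cv2.minAreaRect(b);B=np.array([onz(c2,q,.102) for q in cv2.boxPoints(rr)]);e=[B[1]-B[0],B[2]-B[1]]
        print(n,np.round(rr[0]),B.mean(0).round(4),[np.linalg.norm(x).round(4) for x in e])
E
python3 - <<'E'
from h import *
st();blocks("blue","green")
snap("scene","s8.png")
chain(([.5354,.3272,.077],down(np.radians(-95.6))))
E
```

```text
t 10.7167 p [0.5359 0.3254 0.1699] yaw -95.77 z [-0.    -0.001 -1.   ] F [ 0.2 -0.2  1.3] op 32.2787084434205 0.0 q [-0.57  0.77 -0.09  1.63  0.1   0.75 -2.38]
blue [258. 204.] [0.5353 0.3247 0.102 ] [np.float64(0.0072), np.float64(0.0458)]
green [192. 204.] [0.5397 0.3733 0.102 ] [np.float64(0.01), np.float64(0.0458)]
('rot', [-0.0, -0.0, -0.003], 'xyz', [-0.0006, -0.0013, 0.0932], 'rows>=2.2')
```

Request:
{"fn": "carry_out", "kwargs": {
  "plan": [
    {"rot": [0, 0, -0.003], "xyz": [-0.0005, -0.001, 0.093], "grip": 162},
    {"rot": [0, 0, -0.003], "xyz": [-0.0005, -0.001, 0.093], "grip": 162},
    {"rot": [0, 0, -0.003], "xyz": [-0.0005, -0.001, 0.093], "grip": 162},
    {"rot": [0, 0, -0.003], "xyz": [-0.0005, -0.001, 0.093], "grip": 162},
    {"rot": [0, 0, -0.003], "xyz": [-0.0005, -0.001, 0.093], "grip": 162}
  ]
}}

```text
clock: 11.23
tool_pos: [0.5348, 0.3275, 0.0767]
eef_rot: [0.999, -0.048, -0.001, -0.0]
contact_force: [1.0, -0.1, -0.7]
opening: 0.364
finger_force: 0.0
```

Request:
{"fn": "carry_out", "kwargs": {
  "plan": [
    {"rot": [0, 0, 0], "xyz": [0, 0, 0], "grip": 255},
    {"rot": [0, 0, 0], "xyz": [0, 0, 0], "grip": 255},
    {"rot": [0, 0, 0], "xyz": [0, 0, 0], "grip": 255},
    {"rot": [0, 0, 0], "xyz": [0, 0, 0], "grip": 255},
    {"rot": [0, 0, 0], "xyz": [0, 0, 0], "grip": 255}
  ],
  "squeeze": 25
}}

```text
clock: 11.65
tool_pos: [0.5351, 0.3281, 0.0772]
eef_rot: [0.999, -0.048, -0.0, -0.001]
contact_force: [-0.4, -0.3, 7.0]
opening: 0.133
finger_force: 25.0
```

Request:
{"fn": "carry_out", "kwargs": {
  "plan": [
    {"rot": [0, 0, 0], "xyz": [0, 0, -0.08], "grip": 255},
    {"rot": [0, 0, 0], "xyz": [0, 0, -0.08], "grip": 255},
    {"rot": [0, 0, 0], "xyz": [0, 0, -0.163], "grip": 255},
    {"rot": [0, 0, 0], "xyz": [0, 0, -0.163], "grip": 255},
    {"rot": [0, 0, 0], "xyz": [0, 0, -0.163], "grip": 255},
    {"rot": [0, 0, 0], "xyz": [0, 0, -0.163], "grip": 255}
  ]
}}

```text
clock: 12.15
tool_pos: [0.5358, 0.3283, 0.2415]
eef_rot: [0.999, -0.048, 0.001, -0.002]
contact_force: [-0.4, -0.5, -0.5]
opening: 0.13
finger_force: 25.0
```

```bash
python3 - <<'E'
from h import *
st()
D=down(np.radians(-95.6));D2=down(np.radians(-101))
chain(([.5355,.3267,.24],D),([.56,0.04,.34],D),([.55,-.22,.34],D2))
E
```

```text
t 12.15 p [0.5358 0.3283 0.2415] yaw -95.52 z [ 0.002  0.003 -1.   ] F [-0.4 -0.5 -0.5] op 11.483557464472568 24.99967899173498 q [-0.56  0.69 -0.1   1.56  0.08  0.9  -2.36]
('rot', [-0.003, -0.002, 0.001], 'xyz', [-0.0001, 0.0016, 0.0015], 'rows>=0.1')
('rot', [0.0, 0.0, 0.0], 'xyz', [0.0524, 0.2829, -0.1], 'rows>=7.3')
('rot', [0.0, 0.0, 0.094], 'xyz', [0.0154, 0.2597, 0.0], 'rows>=6.2')
```

Request:
{"fn": "carry_out", "kwargs": {
  "plan": [
    {"rot": [0, 0, 0], "xyz": [0.052, 0.285, -0.1], "grip": 255},
    {"rot": [0, 0, 0], "xyz": [0.052, 0.285, -0.1], "grip": 255},
    {"rot": [0, 0, 0], "xyz": [0.052, 0.285, -0.1], "grip": 255},
    {"rot": [0, 0, 0], "xyz": [0.052, 0.285, -0.1], "grip": 255},
    {"rot": [0, 0, 0], "xyz": [0.052, 0.285, -0.1], "grip": 255},
    {"rot": [0, 0, 0], "xyz": [0.052, 0.285, -0.1], "grip": 255},
    {"rot": [0, 0, 0], "xyz": [0.052, 0.285, -0.1], "grip": 255},
    {"rot": [0, 0, 0], "xyz": [0.052, 0.285, -0.1], "grip": 255}
  ]
}}

```text
clock: 12.82
tool_pos: [0.5591, 0.0306, 0.3386]
eef_rot: [0.999, -0.053, -0.002, 0.003]
contact_force: [0.2, -0.7, -0.3]
opening: 0.127
finger_force: 25.0
```

Request:
{"fn": "carry_out", "kwargs": {
  "plan": [
    {"rot": [0, 0, 0.094], "xyz": [0.015, 0.26, 0], "grip": 255},
    {"rot": [0, 0, 0.094], "xyz": [0.015, 0.26, 0], "grip": 255},
    {"rot": [0, 0, 0.094], "xyz": [0.015, 0.26, 0], "grip": 255},
    {"rot": [0, 0, 0.094], "xyz": [0.015, 0.26, 0], "grip": 255},
    {"rot": [0, 0, 0.094], "xyz": [0.015, 0.26, 0], "grip": 255},
    {"rot": [0, 0, 0.094], "xyz": [0.015, 0.26, 0], "grip": 255},
    {"rot": [0, 0, 0.094], "xyz": [0.015, 0.26, 0], "grip": 255},
    {"rot": [0, 0, 0.094], "xyz": [0.015, 0.26, 0], "grip": 255}
  ]
}}

```text
clock: 13.48
tool_pos: [0.5467, -0.2268, 0.3365]
eef_rot: [0.995, -0.099, -0.003, 0.002]
contact_force: [1.5, 0.6, 0.4]
opening: 0.131
finger_force: 25.0
```

Request:
{"fn": "carry_out", "kwargs": {
  "plan": [
    {"rot": [0, 0, 0], "xyz": [0, 0, 0], "grip": 255},
    {"rot": [0, 0, 0], "xyz": [0, 0, 0], "grip": 255},
    {"rot": [0, 0, 0], "xyz": [0, 0, 0], "grip": 255}
  ]
}}

```text
clock: 13.73
tool_pos: [0.5494, -0.2188, 0.338]
eef_rot: [0.996, -0.093, -0.002, -0.0]
contact_force: [0.2, 0.1, -0.6]
opening: 0.13
finger_force: 25.0
```

```bash
python3 - <<'E'
from h import *
st();a,c=snap("wrist","w9.png")
np.save("c9.npy",np.r_[c[1].ravel(),c[2]])
w=cv2.imread("pics/w9.png");s=cv2.imread("pics/s8.png")
x0=230
A=cv2.resize(w[10:260,225:385],(384,600),interpolation=cv2.INTER_CUBIC)
B=cv2.resize(s[170:350,70:195],(416,600),interpolation=cv2.INTER_CUBIC)
cv2.imwrite("pics/c9.png",np.hstack([A,B]))
E
```

```text
t 13.7333 p [ 0.5494 -0.2188  0.338 ] yaw -100.68 z [-0.004  0.001 -1.   ] F [ 0.2  0.1 -0.6] op 11.43676669184528 24.999802792444825 q [ 0.35  0.54 -0.08  1.53  0.05  1.08 -1.5 ]
```

View pics/c9.png

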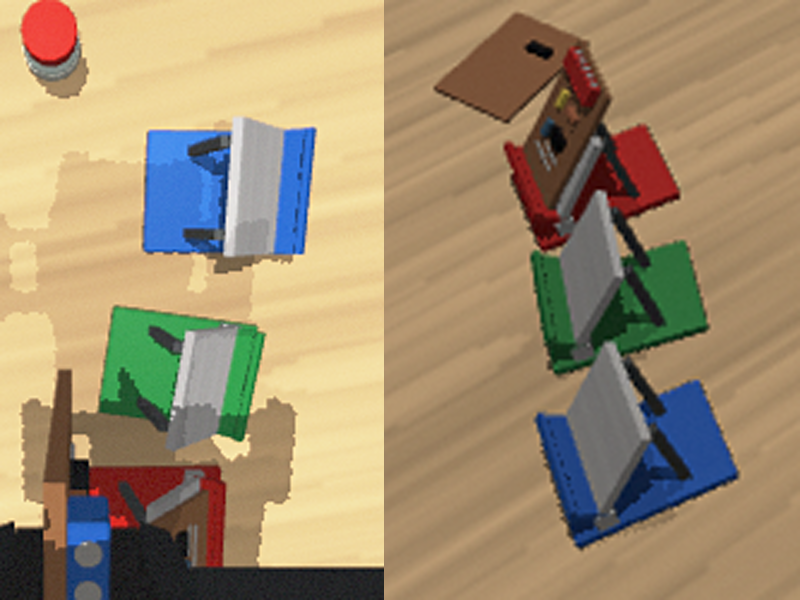

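```bash
python3 - <<'E'
from h import *
v=np.load("c9.npy");c=(r.camera_params("wrist"),v[:9].reshape(3,3),v[9:])
seat(c,[(324.2,59.2),(318.8,115.8),(343.3,63.3),(340.4,115)])
seat(c,[(301.3,148.8),(295,196.3),(325,145.4),(316.7,190)])
a=cv2.cvtColor(cv2.imread("pics/w9.png"),cv2.COLOR_BGR2RGB)
base(a,c,"blue",(260,50,370,125));base(a,c,"green",(255,130,345,200))
E
```

```text
top [ 0.621  -0.3154  0.0772] foot [ 0.6137 -0.3543  0.026 ] len 0.0678 0.0699 run 0.0395 yaws -100.6 -103.0 -99.6
top [ 0.5178 -0.2702  0.0772] foot [ 0.5061 -0.3103  0.026 ] len 0.0667 0.0701 run 0.0418 yaws -106.3 -105.9 -107.7
blue base [ 0.6204 -0.327   0.01  ] [np.float64(0.0729), np.float64(0.1002)] -101.7
green base [ 0.5148 -0.281   0.01  ] [np.float64(0.0751), np.float64(0.0987)] -112.3
```

```bash
sed -i 's/^SEAT=.*/SEAT={"red":(.409,-.275,-99.9),"green":(.505,-.3095,-107.5),"blue":(.6138,-.3550,-101.2)}/' h.py; python3 - <<'E'
from h import *
chain(place("blue",.0692,.02,.08),place("blue",.0692,.006,.04))
E
```

```text
('rot', [-0.6, 0.001, 0.01], 'xyz', [0.0896, 0.0589, 0.1741], 'rows>=4.9')
('rot', [0.0, 0.0, 0.0], 'xyz', [0.0, -0.014, 0.04], 'rows>=1.0')
```

Request:
{"fn": "carry_out", "kwargs": {
  "plan": [
    {"rot": [-0.3, 0, 0.005], "xyz": [0.045, 0.06, 0.05], "grip": 255},
    {"rot": [-0.3, 0, 0.005], "xyz": [0.045, 0.07, 0.05], "grip": 255},
    {"rot": [-0.6, 0.001, 0.01], "xyz": [0.09, 0.075, 0.1], "grip": 255},
    {"rot": [-0.6, 0.001, 0.01], "xyz": [0.09, 0.075, 0.12], "grip": 255},
    {"rot": [-0.6, 0.001, 0.01], "xyz": [0.09, 0.065, 0.15], "grip": 255},
    {"rot": [-0.6, 0.001, 0.01], "xyz": [0.09, 0.059, 0.174], "grip": 255},
    {"rot": [-0.6, 0.001, 0.01], "xyz": [0.09, 0.059, 0.174], "grip": 255},
    {"rot": [-0.6, 0.001, 0.01], "xyz": [0.09, 0.059, 0.174], "grip": 255}
  ]
}}

```text
clock: 14.45
tool_pos: [0.6259, -0.2949, 0.1636]
eef_rot: [0.951, -0.093, -0.03, 0.295]
contact_force: [-0.1, -1.2, 0.5]
opening: 0.131
finger_force: 25.0
```

Request:
{"fn": "carry_out", "kwargs": {
  "plan": [
    {"rot": [0, 0, 0], "xyz": [0, -0.014, 0.04], "grip": 255},
    {"rot": [0, 0, 0], "xyz": [0, -0.014, 0.04], "grip": 255},
    {"rot": [0, 0, 0], "xyz": [0, -0.014, 0.04], "grip": 255},
    {"rot": [0, 0, 0], "xyz": [0, -0.014, 0.04], "grip": 255},
    {"rot": [0, 0, 0], "xyz": [0, -0.014, 0.04], "grip": 255},
    {"rot": [0, 0, 0], "xyz": [0, -0.014, 0.04], "grip": 255}
  ]
}}

```text
clock: 14.95
tool_pos: [0.6249, -0.3079, 0.1262]
eef_rot: [0.95, -0.096, -0.027, 0.295]
contact_force: [0.6, 0.8, -0.4]
opening: 0.134
finger_force: 25.0
```

```bash
cat >> h.py <<'E'
def prof(n,rows=None,f=None):
    """colour runs along rows near the predicted foot corner"""
    s=r.get_state();a,c=snap("wrist",f)
    x,y,w=SEAT[n];w=np.radians(w);e=np.array([np.cos(w),np.sin(w),0]);l=np.array([-e[1],e[0],0]);S=np.array([x,y,.026])
    b=-np.sin(.6)*e+np.array([0,0,np.cos(.6)])
    F=[px(c,S+k*.035*l) for k in(1,-1)];T=[px(c,S+k*.035*l+.062*b) for k in(1,-1)]
    print("pred foot",np.round(F,0).tolist(),"top",np.round(T,0).tolist())
    p,A,o=c;Q=R.from_quat(s["eef_rot"]);t=Q.inv().apply(S-s["tool_pos"]);print("seat in tool",t.round(4))
    h=cv2.cvtColor(a,cv2.COLOR_RGB2HSV);m=mask(a,n,130,30)
    for v in range(int(min(F[0][1],T[0][1]))-12,int(F[1][1]),8):
        lab="".join("C" if m[v,u] else ("g" if h[v,u,1]<50 and h[v,u,2]>60 else ("b" if 5<h[v,u,0]<25 and h[v,u,1]>60 and h[v,u,2]<190 else ".")) for u in range(205,275))
        print(v,lab)
E
python3 - <<'E'
from h import *
st();prof("blue",f="w10.png")
chain(place("blue",.0692,.003,.004))
E
```

```text
t 14.95 p [ 0.6249 -0.3079  0.1262] yaw -101.66 z [-0.108 -0.555 -0.825] F [ 0.6  0.8 -0.4] op 11.762076439911946 24.9997425545007 q [-0.03  0.99  0.3   1.54  0.54  0.74 -2.05]
pred foot [[237.0, 150.0], [239.0, 228.0]] top [[232.0, 165.0], [235.0, 262.0]]
seat in tool [-0.0021 -0.0167  0.11  ]
138 ......................................................................
146 ......................bbbggggg...gg...................................
154 CCCCCCCCCCCCggggggggggggggggggCCCCCCCCCCCCCCCCCCCCC...................
162 CCCCCCCCCCCCgggggggggggggggggg.CCCCCCCCCCCCCCCCCCCC...................
170 CCCCCCCCCCCC.ggggggggggggggggg.CCCCCCCCCCCC.bbbbb.C...................
178 ggggggggggg.Cggggggggggggggggg.CCCCCCCCCCC.bbbbbb.C...................
186 CCCCCCCCCCCCCggggggggggggggggggCCCCCCCCCCgbbbbbbb.C...................
194 CCCCCCCCCCCCC.gggggggggggggggggCCCCCCCCC.bbbbbbbbgC...................
202 CCCCCCCCCCCCCCggggggggggggggggg.CCCCCCC.bbbbbbbbbb....................
210 CCCCCCCCCCCCCCggggggggggggggggg.CCCCC.bbbbbbbbbbb.....................
218 CCCCCCCCCCCCCC.gggggggggggggggg.CCCCC.bbbbbbbbbbCCCCCCCCCCCCCCCC......
226 CCCCCC.gbbbbbbbbbgggggggggggggggCCCCCC.bbbbbbbb.CCCCCCCCCCCCCCCCCg....
('rot', [0.001, -0.002, -0.006], 'xyz', [-0.0016, -0.0072, 0.0365], 'rows>=0.9')
```

Request:
{"fn": "carry_out", "kwargs": {
  "plan": [
    {"rot": [0.001, -0.002, -0.006], "xyz": [-0.0015, -0.006, 0.02], "grip": 255},
    {"rot": [0.001, -0.002, -0.006], "xyz": [-0.0015, -0.009, 0.03], "grip": 255},
    {"rot": [0.001, -0.002, -0.006], "xyz": [-0.0015, -0.01, 0.036], "grip": 255},
    {"rot": [0.001, -0.002, -0.006], "xyz": [-0.0015, -0.01, 0.038], "grip": 255},
    {"rot": [0.001, -0.002, -0.006], "xyz": [-0.0015, -0.01, 0.039], "grip": 255},
    {"rot": [0.001, -0.002, -0.006], "xyz": [-0.0015, -0.01, 0.04], "grip": 255},
    {"rot": [0.001, -0.002, -0.006], "xyz": [-0.0015, -0.01, 0.04], "grip": 255},
    {"rot": [0.001, -0.002, -0.006], "xyz": [-0.0015, -0.01, 0.04], "grip": 255}
  ]
}}

```text
clock: 15.67
tool_pos: [0.6204, -0.3198, 0.0865]
eef_rot: [0.951, -0.093, -0.03, 0.294]
contact_force: [-1.8, 6.0, 9.7]
opening: 0.133
finger_force: 25.0
```

```bash
python3 - <<'E'
from h import *
st();prof("blue",f="w11.png")
E
```

```text
t 15.6667 p [ 0.6204 -0.3198  0.0865] yaw -101.07 z [-0.111 -0.553 -0.826] F [-1.8  6.   9.7] op 11.697930677550854 25.00132550485432 q [-0.01  1.05  0.3   1.55  0.56  0.68 -2.07]
pred foot [[251.0, 155.0], [252.0, 245.0]] top [[249.0, 175.0], [250.0, 292.0]]
seat in tool [ 0.0005 -0.0045  0.0701]
143 ......................................................................
151 .............bb.bggggg...CCCCCCCCCCCCCCCCCCCCCCCCg....................
159 CCCCCCCCCCCCCCCCCCCCCCggggggggggggggggggggggCCCCCCCCCCCCCCCCCCCCCCCC..
167 CCCCCCCCCCCCCCCCCCCCCCggggggggggggggggggggggbbbbb.CCCCCCCCCCCCCCCCCCg.
175 CCCCCCCCCCCCCCCCCCCCCCgggggggggggggggggggggbbbbbb.CCCCCCCCCCCCCCCCCCg.
183 .g......g.g..CCCCCCCCC.gggggggggggggggggggbbbbbbb.CCCCCCCCCCCCCCCCCC..
191 gggggggggggggggggggggggggggggggggggggggggbbbbbbbb.CCCCCCCCCCCCCCCCCC..
199 CCCCCCCCCCCCCCC...CCCCCggggggggggggggggbbbbbbbbbbggCCCCCCCCCCCCCCCC...
207 CCCCCCCCCCCCCCCCCCCCCCCgggggggggggggggbbbbbbbbbbbb.......CCCCCCCCCCg..
215 CCCCCCCCCCCCCCCCCCCCCCCggggggggggggggbbbbbbbbbbbbbbbbbbbbCCCCCCCCCC...
223 CCCCCCCCCCCCCCCCCCCCCCCgggggggggggggggbbbbbbbbbgCCCCCCCCCCCCCCCCCCC...
231 CCCCCCCCCCCCCCC..................b.b..bbbbbbbbb.CCCCCCCCCCCCCCCCCC....
239 CCCCCCCCCC............................bbbbbbbbb.CCCgggggggggggCCCC....
```

Request:
{"fn": "carry_out", "kwargs": {
  "plan": [
    {"rot": [0, 0, 0], "xyz": [0, 0, 0], "grip": 162},
    {"rot": [0, 0, 0], "xyz": [0, 0, 0], "grip": 162},
    {"rot": [0, 0, 0], "xyz": [0, 0, 0], "grip": 162},
    {"rot": [0, 0, 0], "xyz": [0, 0, 0], "grip": 162},
    {"rot": [0, 0, 0], "xyz": [0, 0, -0.02], "grip": 162},
    {"rot": [0, 0, 0], "xyz": [0, 0, -0.06], "grip": 162},
    {"rot": [0, 0, 0], "xyz": [0, 0, -0.1], "grip": 162},
    {"rot": [0, 0, 0], "xyz": [0, 0, -0.1], "grip": 162}
  ]
}}

```text
clock: 16.38
tool_pos: [0.6367, -0.2614, 0.1726]
eef_rot: [0.952, -0.091, -0.024, 0.292]
contact_force: [1.8, 1.6, 0.6]
opening: 0.362
finger_force: 0.0
```

```bash
python3 - <<'E'
from h import *
st();D=down(np.radians(-95.6))
chain(([.56,-.05,.30],D),([.5403,.25,.24],D),([.5403,.3769,.17],D),([.5403,.3769,.077],D))
E
```

```text
t 16.3833 p [ 0.6367 -0.2614  0.1726] yaw -101.1 z [-0.099 -0.552 -0.828] F [1.8 1.6 0.6] op 31.898937945894183 0.0 q [-0.09  0.92  0.28  1.52  0.51  0.85 -2.04]
('rot', [0.595, 0.02, -0.09], 'xyz', [-0.1141, -0.088, -0.2145], 'rows>=6.2')
('rot', [0.0, 0.0, 0.0], 'xyz', [-0.0489, -0.2966, 0.06], 'rows>=7.4')
('rot', [0.0, 0.0, 0.0], 'xyz', [-0.0124, -0.1263, 0.07], 'rows>=3.5')
('rot', [0.0, 0.0, 0.0], 'xyz', [0.0, 0.0, 0.093], 'rows>=2.2')
```

Request:
{"fn": "carry_out", "kwargs": {
  "plan": [
    {"rot": [0, 0, 0], "xyz": [0, -0.02, -0.08], "grip": 162},
    {"rot": [0.2, 0.01, -0.04], "xyz": [-0.03, -0.05, -0.12], "grip": 162},
    {"rot": [0.595, 0.02, -0.09], "xyz": [-0.114, -0.088, -0.214], "grip": 162},
    {"rot": [0.595, 0.02, -0.09], "xyz": [-0.114, -0.088, -0.214], "grip": 162},
    {"rot": [0.595, 0.02, -0.09], "xyz": [-0.114, -0.088, -0.214], "grip": 162},
    {"rot": [0.595, 0.02, -0.09], "xyz": [-0.114, -0.088, -0.214], "grip": 162},
    {"rot": [0.595, 0.02, -0.09], "xyz": [-0.114, -0.088, -0.214], "grip": 162},
    {"rot": [0.595, 0.02, -0.09], "xyz": [-0.114, -0.088, -0.214], "grip": 162}
  ]
}}

```text
clock: 17.05
tool_pos: [0.5566, -0.0528, 0.2965]
eef_rot: [0.999, -0.052, -0.004, 0.002]
contact_force: [0.3, 0.4, -0.4]
opening: 0.364
finger_force: 0.0
```

Request:
{"fn": "carry_out", "kwargs": {
  "plan": [
    {"rot": [0, 0, 0], "xyz": [-0.049, -0.297, 0.06], "grip": 162},
    {"rot": [0, 0, 0], "xyz": [-0.049, -0.297, 0.06], "grip": 162},
    {"rot": [0, 0, 0], "xyz": [-0.049, -0.297, 0.06], "grip": 162},
    {"rot": [0, 0, 0], "xyz": [-0.049, -0.297, 0.06], "grip": 162},
    {"rot": [0, 0, 0], "xyz": [-0.049, -0.297, 0.06], "grip": 162},
    {"rot": [0, 0, 0], "xyz": [-0.049, -0.297, 0.06], "grip": 162},
    {"rot": [0, 0, 0], "xyz": [-0.049, -0.297, 0.06], "grip": 162},
    {"rot": [0, 0, 0], "xyz": [-0.049, -0.297, 0.06], "grip": 162}
  ]
}}

```text
clock: 17.72
tool_pos: [0.5366, 0.2541, 0.2308]
eef_rot: [0.999, -0.048, -0.007, 0.001]
contact_force: [0.6, 0.8, -0.1]
opening: 0.364
finger_force: 0.0
```

Request:
{"fn": "carry_out", "kwargs": {
  "plan": [
    {"rot": [0, 0, 0], "xyz": [-0.012, -0.126, 0.07], "grip": 162},
    {"rot": [0, 0, 0], "xyz": [-0.012, -0.126, 0.07], "grip": 162},
    {"rot": [0, 0, 0], "xyz": [-0.012, -0.126, 0.07], "grip": 162},
    {"rot": [0, 0, 0], "xyz": [-0.012, -0.126, 0.07], "grip": 162},
    {"rot": [0, 0, 0], "xyz": [-0.012, -0.126, 0.07], "grip": 162},
    {"rot": [0, 0, 0], "xyz": [-0.012, -0.126, 0.07], "grip": 162},
    {"rot": [0, 0, 0], "xyz": [-0.012, -0.126, 0.07], "grip": 162},
    {"rot": [0, 0, 0], "xyz": [-0.012, -0.126, 0.07], "grip": 162}
  ]
}}

```text
clock: 18.38
tool_pos: [0.5404, 0.3704, 0.1639]
eef_rot: [0.999, -0.054, -0.005, 0.003]
contact_force: [0.2, -0.4, 0.1]
opening: 0.364
finger_force: 0.0
```

```bash
python3 - <<'E'
from h import *
st();blocks("green");st()
chain(([.5403,.3769,.077],down(np.radians(-95.6))))
E
```

```text
t 18.3833 p [0.5404 0.3704 0.1639] yaw -96.16 z [-0.01  -0.005 -1.   ] F [ 0.2 -0.4  0.1] op 32.06134248195955 0.0 q [-0.63  0.82 -0.07  1.53  0.07  0.81 -2.41]
green [250. 205.] [0.5402 0.3748 0.102 ] [np.float64(0.0077), np.float64(0.0464)]
t 18.4333 p [0.5404 0.3707 0.1643] yaw -96.16 z [-0.01  -0.004 -1.   ] F [ 0.8 -0.2  0.4] op 32.3264671022245 0.0 q [-0.63  0.82 -0.07  1.53  0.07  0.81 -2.41]
('rot', [0.005, 0.01, -0.01], 'xyz', [0.0001, -0.0066, 0.0872], 'rows>=2.1')
```

Request:
{"fn": "carry_out", "kwargs": {
  "plan": [
    {"rot": [0.005, 0.01, -0.01], "xyz": [0, -0.0065, 0.04], "grip": 162},
    {"rot": [0.005, 0.01, -0.01], "xyz": [0, -0.0065, 0.04], "grip": 162},
    {"rot": [0.005, 0.01, -0.01], "xyz": [0, -0.0065, 0.087], "grip": 162},
    {"rot": [0.005, 0.01, -0.01], "xyz": [0, -0.0065, 0.087], "grip": 162},
    {"rot": [0.005, 0.01, -0.01], "xyz": [0, -0.0065, 0.087], "grip": 162},
    {"rot": [0.005, 0.01, -0.01], "xyz": [0, -0.0065, 0.087], "grip": 162}
  ]
}}

```text
clock: 18.93
tool_pos: [0.5394, 0.3785, 0.0781]
eef_rot: [0.999, -0.048, -0.0, -0.001]
contact_force: [-0.5, 0.5, 0.9]
opening: 0.363
finger_force: 0.0
```

Request:
{"fn": "carry_out", "kwargs": {
  "plan": [
    {"rot": [0, 0, 0], "xyz": [0, 0, 0], "grip": 255},
    {"rot": [0, 0, 0], "xyz": [0, 0, 0], "grip": 255},
    {"rot": [0, 0, 0], "xyz": [0, 0, 0], "grip": 255},
    {"rot": [0, 0, 0], "xyz": [0, 0, 0], "grip": 255},
    {"rot": [0, 0, 0], "xyz": [0, 0, 0], "grip": 255}
  ],
  "squeeze": 25
}}

```text
clock: 19.35
tool_pos: [0.5395, 0.3792, 0.0783]
eef_rot: [0.999, -0.048, 0.0, -0.001]
contact_force: [-0.9, -1.6, 6.8]
opening: 0.131
finger_force: 25.0
```

Request:
{"fn": "carry_out", "kwargs": {
  "plan": [
    {"rot": [0, 0, 0], "xyz": [0, 0, -0.08], "grip": 255},
    {"rot": [0, 0, 0], "xyz": [0, 0, -0.08], "grip": 255},
    {"rot": [0, 0, 0], "xyz": [0, 0, -0.163], "grip": 255},
    {"rot": [0, 0, 0], "xyz": [0, 0, -0.163], "grip": 255},
    {"rot": [0, 0, 0], "xyz": [0, 0, -0.163], "grip": 255},
    {"rot": [0, 0, 0], "xyz": [0, 0, -0.163], "grip": 255}
  ]
}}

```text
clock: 19.85
tool_pos: [0.5402, 0.3798, 0.243]
eef_rot: [0.999, -0.047, 0.002, -0.003]
contact_force: [-0.9, -0.6, -1.5]
opening: 0.129
finger_force: 25.0
```

```bash
python3 - <<'E'
from h import *
st()
D=down(np.radians(-95.6));D2=down(np.radians(-107.5))
chain(([.54,0.10,.33],D),([.51,-.17,.34],D2),place("green",.0695,.02,.08))
E
```

```text
t 19.85 p [0.5402 0.3798 0.243 ] yaw -95.44 z [ 0.004  0.005 -1.   ] F [-0.9 -0.6 -1.5] op 11.390652618653014 24.999913964420557 q [-0.64  0.73 -0.08  1.45  0.06  0.96 -2.4 ]
('rot', [-0.006, -0.003, 0.003], 'xyz', [0.0266, 0.2781, -0.0885], 'rows>=7.0')
('rot', [0.0, 0.0, 0.208], 'xyz', [-0.0035, 0.2716, -0.01], 'rows>=6.5')
('rot', [-0.6, 0.0, 0.0], 'xyz', [0.0372, 0.0716, 0.1759], 'rows>=4.8')
```

Request:
{"fn": "carry_out", "kwargs": {
  "plan": [
    {"rot": [0, 0, 0], "xyz": [0.027, 0.278, -0.089], "grip": 255},
    {"rot": [0, 0, 0], "xyz": [0.027, 0.278, -0.089], "grip": 255},
    {"rot": [0, 0, 0], "xyz": [0.027, 0.278, -0.089], "grip": 255},
    {"rot": [0, 0, 0], "xyz": [0.027, 0.278, -0.089], "grip": 255},
    {"rot": [0, 0, 0], "xyz": [0.027, 0.278, -0.089], "grip": 255},
    {"rot": [0, 0, 0], "xyz": [0.027, 0.278, -0.089], "grip": 255},
    {"rot": [0, 0, 0], "xyz": [0.027, 0.278, -0.089], "grip": 255},
    {"rot": [0, 0, 0], "xyz": [0.027, 0.278, -0.089], "grip": 255}
  ]
}}

```text
clock: 20.52
tool_pos: [0.54, 0.0884, 0.329]
eef_rot: [0.999, -0.054, -0.0, 0.003]
contact_force: [0.8, -0.6, -1.1]
opening: 0.132
finger_force: 25.0
```

Request:
{"fn": "carry_out", "kwargs": {
  "plan": [
    {"rot": [0, 0, 0.208], "xyz": [-0.004, 0.272, -0.01], "grip": 255},
    {"rot": [0, 0, 0.208], "xyz": [-0.004, 0.272, -0.01], "grip": 255},
    {"rot": [0, 0, 0.208], "xyz": [-0.004, 0.272, -0.01], "grip": 255},
    {"rot": [0, 0, 0.208], "xyz": [-0.004, 0.272, -0.01], "grip": 255},
    {"rot": [0, 0, 0.208], "xyz": [-0.004, 0.272, -0.01], "grip": 255},
    {"rot": [0, 0, 0.208], "xyz": [-0.004, 0.272, -0.01], "grip": 255},
    {"rot": [0, 0, 0.208], "xyz": [-0.004, 0.272, -0.01], "grip": 255},
    {"rot": [0, 0, 0.208], "xyz": [-0.004, 0.272, -0.01], "grip": 255}
  ]
}}

```text
clock: 21.18
tool_pos: [0.5072, -0.1781, 0.3365]
eef_rot: [0.988, -0.156, -0.002, 0.002]
contact_force: [-0.5, -0.9, -0.9]
opening: 0.136
finger_force: 25.0
```

Request:
{"fn": "carry_out", "kwargs": {
  "plan": [
    {"rot": [0, 0, 0], "xyz": [0, 0, 0], "grip": 255},
    {"rot": [0, 0, 0], "xyz": [0, 0, 0], "grip": 255},
    {"rot": [0, 0, 0], "xyz": [0, 0, 0], "grip": 255}
  ]
}}

```text
clock: 21.43
tool_pos: [0.5099, -0.1688, 0.3373]
eef_rot: [0.989, -0.149, -0.002, -0.001]
contact_force: [0.4, -0.1, -1.1]
opening: 0.136
finger_force: 25.0
```

```bash
python3 - <<'E'
from h import *
st()
chain(place("green",.0703,.02,.08),place("green",.0703,.006,.04))
E
```

```text
t 21.4333 p [ 0.5099 -0.1688  0.3373] yaw -107.17 z [-0.003  0.003 -1.   ] F [ 0.4 -0.1 -1.1] op 11.932023291766615 24.99988378956914 q [ 0.25  0.46 -0.03  1.7   0.01  0.99 -1.65]
('rot', [-0.602, 0.002, 0.007], 'xyz', [0.0378, 0.0728, 0.1723], 'rows>=4.8')
('rot', [0.0, 0.0, 0.0], 'xyz', [-0.0, -0.014, 0.04], 'rows>=1.0')
```

Request:
{"fn": "carry_out", "kwargs": {
  "plan": [
    {"rot": [-0.3, 0, 0.003], "xyz": [0.02, 0.06, 0.05], "grip": 255},
    {"rot": [-0.3, 0, 0.003], "xyz": [0.02, 0.075, 0.05], "grip": 255},
    {"rot": [-0.602, 0.002, 0.007], "xyz": [0.038, 0.09, 0.09], "grip": 255},
    {"rot": [-0.602, 0.002, 0.007], "xyz": [0.038, 0.09, 0.12], "grip": 255},
    {"rot": [-0.602, 0.002, 0.007], "xyz": [0.038, 0.08, 0.15], "grip": 255},
    {"rot": [-0.602, 0.002, 0.007], "xyz": [0.038, 0.073, 0.172], "grip": 255},
    {"rot": [-0.602, 0.002, 0.007], "xyz": [0.038, 0.073, 0.172], "grip": 255},
    {"rot": [-0.602, 0.002, 0.007], "xyz": [0.038, 0.073, 0.172], "grip": 255}
  ]
}}

```text
clock: 22.1
tool_pos: [0.5242, -0.2502, 0.1652]
eef_rot: [0.944, -0.145, -0.045, 0.293]
contact_force: [1.0, -0.6, 0.3]
opening: 0.132
finger_force: 25.0
```

Request:
{"fn": "carry_out", "kwargs": {
  "plan": [
    {"rot": [0, 0, 0], "xyz": [0, -0.01, 0.035], "grip": 255},
    {"rot": [0, 0, 0], "xyz": [0, -0.01, 0.035], "grip": 255},
    {"rot": [0, 0, 0], "xyz": [0, -0.01, 0.035], "grip": 255},
    {"rot": [0, 0, 0], "xyz": [0, -0.01, 0.035], "grip": 255},
    {"rot": [0, 0, 0], "xyz": [0, -0.01, 0.035], "grip": 255},
    {"rot": [0, 0, 0], "xyz": [0, -0.01, 0.035], "grip": 255}
  ]
}}

```text
clock: 22.6
tool_pos: [0.5216, -0.2632, 0.1333]
eef_rot: [0.944, -0.148, -0.043, 0.292]
contact_force: [0.1, -0.6, -0.9]
opening: 0.128
finger_force: 25.0
```

```bash
python3 - <<'E'
from h import *
st();prof("green",f="w12.png")
E
```

```text
t 22.6 p [ 0.5216 -0.2632  0.1333] yaw -107.94 z [-0.168 -0.539 -0.825] F [ 0.1 -0.6 -0.9] op 11.302396238388466 24.999821316450834 q [-0.13  0.91  0.36  1.83  0.54  0.63 -2.23]
pred foot [[234.0, 150.0], [236.0, 225.0]] top [[227.0, 163.0], [230.0, 258.0]]
seat in tool [-0.0023 -0.02    0.1163]
137 ......................................................................
145 ...................bbbbbb.............................................
153 CCCCCCCCCCggggggggggggggggg.CCCCCCCCCCCCCCCCCCC.......................
161 CCCCCCCCCCggggggggggggggggggCCCCCCCCCCCCCCCCCCC.......................
169 CCCCCCCCCCggggggggggggggggggCCCCCCCCCCCCCCC.bbbbbb....................
177 gggggggggC.gggggggggggggggggCCCCCCCCCCCCCCbbbbbbbb....................
185 CCCCCCCCCCCgggggggggggggggggCCCCCCCCCCCCC.bbbbbbbb....................
193 CCCCCCCCCCCgggggggggggggggggCCCCCCCCCCC.bbbbbbbbbbg...................
201 CCCCCCCCCCCggggggggggggggggg.CCCCCCCCC.bbbbbbbbbbb....................
209 CCCCCCCCCCC.gggggggggggggggg.CCCCCCCC.bbbbbbbbbbb.....................
217 CCCCCCCCCCC.gggggggggggggggg.CCCCCCCC.bbbbbbbbbbCCCCC.CCCCCCCCCC......
```

Request:
{"fn": "carry_out", "kwargs": {
  "plan": [
    {"rot": [0, 0, -0.005], "xyz": [-0.002, -0.006, 0.02], "grip": 255},
    {"rot": [0, 0, -0.005], "xyz": [-0.002, -0.01, 0.034], "grip": 255},
    {"rot": [0, 0, -0.005], "xyz": [-0.002, -0.013, 0.041], "grip": 255},
    {"rot": [0, 0, -0.005], "xyz": [-0.002, -0.0135, 0.044], "grip": 255},
    {"rot": [0, 0, -0.005], "xyz": [-0.002, -0.0135, 0.046], "grip": 255},
    {"rot": [0, 0, -0.005], "xyz": [-0.002, -0.0135, 0.047], "grip": 255},
    {"rot": [0, 0, -0.005], "xyz": [-0.002, -0.0135, 0.047], "grip": 255},
    {"rot": [0, 0, -0.005], "xyz": [-0.002, -0.0135, 0.047], "grip": 255}
  ]
}}

```text
clock: 23.32
tool_pos: [0.5167, -0.2755, 0.0874]
eef_rot: [0.944, -0.144, -0.043, 0.292]
contact_force: [0.8, 10.1, 14.4]
opening: 0.129
finger_force: 25.0
```

```bash
python3 - <<'E'
from h import *
st();prof("green",f="w13.png")
E
```

```text
t 23.3167 p [ 0.5167 -0.2755  0.0874] yaw -107.46 z [-0.165 -0.54  -0.825] F [ 0.8 10.1 14.4] op 11.391709716888153 25.002148048952222 q [-0.12  0.99  0.38  1.85  0.56  0.52 -2.28]
pred foot [[251.0, 157.0], [251.0, 246.0]] top [[248.0, 177.0], [249.0, 294.0]]
seat in tool [-0.0013 -0.005   0.071 ]
145 ......................................................................
153 ............bbbb.............CCCCCCCCCCCCCCCCCCCC.....................
161 CCCCCCCCCCCCCCCCCCCCCCgggggggggggggggggggggg.CCCCCCCCCCCCCCCCCCCCCCC..
169 CCCCCCCCCCCCCCCCCCCCCCgggggggggggggggggggggg.bbbbbbCCCCCCCCCCCCCCCCC..
177 CCCCCCCCCCCCCCCCCCCCCCgggggggggggggggggggggbbbbbbbbCCCCCCCCCCCCCCCCC..
185 ggg..g.gg......g.CCCCCggggggggggggggggggggbbbbbbbbbCCCCCCCCCCCCCCCC...
193 ggggggggggggggggggggg....gggggggggggggggbbbbbbbbbbbCCCCCCCCCCCCCCCC...
201 CCCCCCCCCCCCCCCCCCCCCC.gggggggggggggggbbbbbbbbbbbbgg.CCCCCCCCCCCCCC...
209 CCCCCCCCCCCCCCCCCCCCCC.ggggggggggggggbbbbbbbbbbbbb........CCCCCCCCC...
217 CCCCCCCCCCCCCCCCCCCCCC.gggggggggggggggbbbbbbbbbbCCCCCCCCCC.CCCCCCC....
225 CCCCCCCCCCCCCCCCCCCCCC.gggggggggggggggbbbbbbbbb.CCCCCCCCCCCCCCCCCC....
233 CCCCCCCCCCCC..........................bbbbbbbbb.CCCCgggggggg.CCCC.....
241 CCCCCCCC..............................bbbbbbbbb.CCCCgggggggg.CCCC.....
```

Request:
{"fn": "carry_out", "kwargs": {
  "plan": [
    {"rot": [0, 0, 0], "xyz": [0, 0, 0], "grip": 162},
    {"rot": [0, 0, 0], "xyz": [0, 0, 0], "grip": 162},
    {"rot": [0, 0, 0], "xyz": [0, 0, 0], "grip": 162},
    {"rot": [0, 0, 0], "xyz": [0, 0, 0], "grip": 162},
    {"rot": [0, 0, 0], "xyz": [0, 0, -0.02], "grip": 162},
    {"rot": [0, 0, 0], "xyz": [0, 0, -0.06], "grip": 162},
    {"rot": [0, 0, 0], "xyz": [0, 0, -0.12], "grip": 162},
    {"rot": [0, 0, 0], "xyz": [0, 0, -0.12], "grip": 162}
  ]
}}

```text
clock: 24.03
tool_pos: [0.5371, -0.21, 0.1868]
eef_rot: [0.945, -0.144, -0.043, 0.292]
contact_force: [1.3, 0.5, -0.5]
opening: 0.36
finger_force: 0.0
```

```bash
python3 - <<'E'
from h import *
st()
chain(([.56,-.08,.34],down(np.radians(-100))),([.57,0,.34],down(np.radians(-50))),([.57,0,.34],down(0)))
E
```

```text
t 24.0333 p [ 0.5371 -0.21    0.1868] yaw -107.45 z [-0.165 -0.539 -0.826] F [ 1.3  0.5 -0.5] op 31.6427440063624 0.0 q [-0.2   0.82  0.33  1.78  0.48  0.79 -2.21]
('rot', [0.598, 0.035, -0.125], 'xyz', [-0.0163, -0.0219, -0.2003], 'rows>=4.9')
('rot', [0.0, 0.0, -0.873], 'xyz', [-0.004, -0.0805, 0.0], 'rows>=7.0')
('rot', [0.0, 0.0, -0.873], 'xyz', [0.0, 0.0, 0.0], 'rows>=7.0')
```

Request:
{"fn": "carry_out", "kwargs": {
  "plan": [
    {"rot": [0.1, 0, 0], "xyz": [0, -0.01, -0.08], "grip": 0},
    {"rot": [0.598, 0.035, -0.125], "xyz": [-0.016, -0.022, -0.2], "grip": 0},
    {"rot": [0.598, 0.035, -0.125], "xyz": [-0.016, -0.022, -0.2], "grip": 0},
    {"rot": [0.598, 0.035, -0.125], "xyz": [-0.016, -0.022, -0.2], "grip": 0},
    {"rot": [0.598, 0.035, -0.125], "xyz": [-0.016, -0.022, -0.2], "grip": 0},
    {"rot": [0.598, 0.035, -0.125], "xyz": [-0.016, -0.022, -0.2], "grip": 0},
    {"rot": [0.598, 0.035, -0.125], "xyz": [-0.016, -0.022, -0.2], "grip": 0}
  ]
}}

```text
clock: 24.62
tool_pos: [0.5589, -0.0846, 0.3384]
eef_rot: [0.996, -0.09, -0.0, 0.001]
contact_force: [0.3, -0.7, -1.1]
opening: 0.867
finger_force: 0.0
```

Request:
{"fn": "carry_out", "kwargs": {
  "plan": [
    {"rot": [0, 0, -0.873], "xyz": [-0.004, -0.08, 0], "grip": 100},
    {"rot": [0, 0, -0.873], "xyz": [-0.004, -0.08, 0], "grip": 100},
    {"rot": [0, 0, -0.873], "xyz": [-0.004, -0.08, 0], "grip": 100},
    {"rot": [0, 0, -0.873], "xyz": [-0.004, -0.08, 0], "grip": 100},
    {"rot": [0, 0, -0.873], "xyz": [-0.004, -0.08, 0], "grip": 100},
    {"rot": [0, 0, -0.873], "xyz": [-0.004, -0.08, 0], "grip": 100},
    {"rot": [0, 0, -0.873], "xyz": [-0.004, -0.08, 0], "grip": 100},
    {"rot": [0, 0, -0.873], "xyz": [-0.004, -0.08, 0], "grip": 100}
  ]
}}

```text
clock: 25.28
tool_pos: [0.5678, -0.0031, 0.3342]
eef_rot: [0.939, 0.343, -0.005, -0.0]
contact_force: [0.4, -0.3, -0.0]
opening: 0.61
finger_force: 0.0
```

Request:
{"fn": "carry_out", "kwargs": {
  "plan": [
    {"rot": [0, 0, -0.873], "xyz": [0, 0, 0], "grip": 100},
    {"rot": [0, 0, -0.873], "xyz": [0, 0, 0], "grip": 100},
    {"rot": [0, 0, -0.873], "xyz": [0, 0, 0], "grip": 100},
    {"rot": [0, 0, -0.873], "xyz": [0, 0, 0], "grip": 100},
    {"rot": [0, 0, -0.873], "xyz": [0, 0, 0], "grip": 100},
    {"rot": [0, 0, -0.873], "xyz": [0, 0, 0], "grip": 100},
    {"rot": [0, 0, -0.873], "xyz": [0, 0, 0], "grip": 100},
    {"rot": [0, 0, -0.873], "xyz": [0, 0, 0], "grip": 100}
  ]
}}

```text
clock: 25.95
tool_pos: [0.5682, -0.0032, 0.3348]
eef_rot: [0.708, 0.706, -0.003, -0.002]
contact_force: [-0.4, 1.2, -0.3]
opening: 0.606
finger_force: 0.0
```

Request:
{"fn": "carry_out", "kwargs": {
  "plan": [
    {"rot": [0, 0, 0], "xyz": [0, 0, 0], "grip": 100},
    {"rot": [0, 0, 0], "xyz": [0, 0, 0], "grip": 100},
    {"rot": [0, 0, 0], "xyz": [0, 0, 0], "grip": 100}
  ]
}}

```text
clock: 26.2
tool_pos: [0.5687, -0.0029, 0.336]
eef_rot: [0.709, 0.705, -0.002, -0.001]
contact_force: [-0.6, 0.0, 1.8]
opening: 0.608
finger_force: 0.0
```

```bash
cat >> h.py <<'E'
def trays(f=None,g=245):
    a,c=snap("wrist",f);h=cv2.cvtColor(a,cv2.COLOR_RGB2HSV)
    for n in("blue","orange"):
        m=mask(a,n,110,40);m[g:]=0;m=cv2.morphologyEx(m,cv2.MORPH_CLOSE,np.ones((7,7)))
        for b in blobs(m,800):
            rr=cv2.minAreaRect(b)
            for z in((.018,) if n=="blue" else(.018,.054)):
                B=np.array([onz(c,q,z) for q in cv2.boxPoints(rr)]);e=[B[1]-B[0],B[2]-B[1]];l=max(e,key=np.linalg.norm)
                print(n,"z",z,"px",np.round(rr[0]),"c",B.mean(0).round(4)[:2],"size",[np.linalg.norm(x).round(4) for x in e],"dir",(np.degrees(np.arctan2(l[1],l[0]))%180).round(1))
    m=cv2.inRange(h,(0,0,120),(180,60,255));m[g:]=0
    for b in blobs(m,25):
        rr=cv2.minAreaRect(b)
        B=np.array([onz(c,q,.048) for q in cv2.boxPoints(rr)])
        print("light",np.round(rr[0]),np.round(rr[1],1),"xy@.048",onz(c,rr[0],.048)[:2].round(4),np.linalg.norm(B[1]-B[0]).round(3),np.linalg.norm(B[2]-B[1]).round(3))
    return a,c
E
python3 - <<'E'
from h import *
st();trays("w14.png")
w=cv2.imread("pics/w14.png");snap("scene","s14.png");s=cv2.imread("pics/s14.png")
cv2.imwrite("pics/c14.png",np.hstack([cv2.resize(w,(512,384)),cv2.resize(s[170:362,70:214],(288,384))]))
E
```

```text
t 26.2 p [ 0.5687 -0.0029  0.336 ] yaw -0.26 z [-0.005 -0.002 -1.   ] F [-0.6  0.   1.8] op 53.46395830767722 0.0 q [ 0.24  0.55 -0.54  1.59  0.31  1.1  -0.38]
blue z 0.018 px [196. 140.] c [0.4742 0.0119] size [np.float64(0.0437), np.float64(0.1627)] dir 92.7
orange z 0.018 px [261. 124.] c [0.573  0.0336] size [np.float64(0.0533), np.float64(0.1782)] dir 92.0
orange z 0.054 px [261. 124.] c [0.5727 0.0365] size [np.float64(0.0491), np.float64(0.1643)] dir 92.0
orange z 0.018 px [330. 128.] c [0.6755 0.0287] size [np.float64(0.165), np.float64(0.0483)] dir 87.0
orange z 0.054 px [330. 128.] c [0.6672 0.0319] size [np.float64(0.1521), np.float64(0.0445)] dir 87.0
light [491. 101.] [ 42.5 194.5] xy@.048 [0.8852 0.0701] 0.255 0.054
light [109. 163.] [ 4.1 48.5] xy@.048 [ 0.3521 -0.0137] 0.075 0.006
light [338. 132.] [11.3 12.7] xy@.048 [0.6797 0.0287] 0.017 0.016
light [334. 177.] [10. 11.] xy@.048 [ 0.6784 -0.0354] 0.016 0.015
light [194. 167.] [10. 10.] xy@.048 [ 0.4754 -0.0197] 0.014 0.015
light [196. 188.] [ 9. 10.] xy@.048 [ 0.4763 -0.0521] 0.015 0.014
light [330.   2.] [ 5. 23.] xy@.048 [0.6598 0.1893] 0.029 0.006
```

View pics/c14.png

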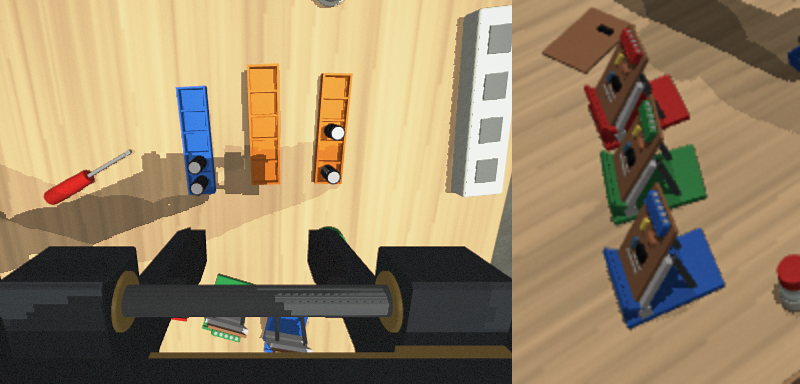

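```bash
python3 - <<'E'
from h import *
D=down(np.radians(0));chain(([.6797,.0287,.13],D))
E
```

```text
('rot', [-0.005, 0.002, -0.003], 'xyz', [0.0322, 0.1117, 0.2057], 'rows>=5.7')
```

Request:
{"fn": "carry_out", "kwargs": {
  "plan": [
    {"rot": [-0.005, 0.002, -0.003], "xyz": [0.032, 0.112, 0.206], "grip": 100},
    {"rot": [-0.005, 0.002, -0.003], "xyz": [0.032, 0.112, 0.206], "grip": 100},
    {"rot": [-0.005, 0.002, -0.003], "xyz": [0.032, 0.112, 0.206], "grip": 100},
    {"rot": [-0.005, 0.002, -0.003], "xyz": [0.032, 0.112, 0.206], "grip": 100},
    {"rot": [-0.005, 0.002, -0.003], "xyz": [0.032, 0.112, 0.206], "grip": 100},
    {"rot": [-0.005, 0.002, -0.003], "xyz": [0.032, 0.112, 0.206], "grip": 100},
    {"rot": [-0.005, 0.002, -0.003], "xyz": [0.032, 0.112, 0.206], "grip": 100},
    {"rot": [-0.005, 0.002, -0.003], "xyz": [0.032, 0.112, 0.206], "grip": 100}
  ]
}}

```text
clock: 26.97
tool_pos: [0.6792, 0.029, 0.1283]
eef_rot: [0.707, 0.707, -0.001, -0.001]
contact_force: [-1.0, 0.1, 0.6]
opening: 0.606
finger_force: 0.0
```

Request:
{"fn": "carry_out", "kwargs": {
  "plan": [
    {"rot": [0, 0, 0], "xyz": [0, 0, 0], "grip": 100},
    {"rot": [0, 0, 0], "xyz": [0, 0, 0], "grip": 100}
  ]
}}

```text
clock: 27.13
tool_pos: [0.6807, 0.0285, 0.1323]
eef_rot: [0.707, 0.707, 0.002, 0.001]
contact_force: [-0.0, -0.1, -0.3]
opening: 0.61
finger_force: 0.0
```

```bash
python3 - <<'E'
from h import *
st();trays("w15.png",260)
D=down(0);chain(([.6797,.0287,.024],D))
E
```

```text
t 27.1333 p [0.6807 0.0285 0.1323] yaw 0.03 z [ 0.004  0.001 -1.   ] F [-0.  -0.1 -0.3] op 53.674218100916605 0.0 q [ 0.11  0.91 -0.44  1.46  0.46  0.86 -0.48]
blue z 0.018 px [ 27. 183.] c [0.4786 0.0289] size [np.float64(0.0524), np.float64(0.1304)] dir 92.6
orange z 0.018 px [126. 167.] c [0.5668 0.0407] size [np.float64(0.0674), np.float64(0.166)] dir 91.7
orange z 0.054 px [126. 167.] c [0.5825 0.049 ] size [np.float64(0.058), np.float64(0.1429)] dir 91.7
orange z 0.018 px [258. 175.] c [0.6818 0.0345] size [np.float64(0.0448), np.float64(0.1521)] dir 92.5
orange z 0.054 px [258. 175.] c [0.6815 0.0437] size [np.float64(0.0386), np.float64(0.1309)] dir 92.5
light [494. 130.] [259.  34.] xy@.048 [0.8565 0.082 ] 0.023 0.197
light [ 11. 252.] [14. 20.] xy@.048 [ 0.4762 -0.0179] 0.016 0.013
light [259. 203.] [ 7.8 19.7] xy@.048 [0.6817 0.0244] 0.016 0.006
('rot', [0.004, -0.001, 0.001], 'xyz', [0.0002, -0.0014, 0.1084], 'rows>=2.6')
```

```bash
python3 - <<'E'
from h import *
a=cv2.imread("pics/w15.png");c=cam("wrist")
g=cv2.cvtColor(a,cv2.COLOR_BGR2GRAY);h=cv2.cvtColor(a,cv2.COLOR_BGR2HSV)
for v in range(150,245,3): print(v,"".join("#" if h[v,u,2]<70 else("g" if h[v,u,1]<60 else ".") for u in range(225,300,1)))
print(px(c,[.6797,.0287,.048]),px(c,[.6797,.0287+.011,.048]),px(c,[.6797,.0287-.011,.048]),px(c,[.6797,.0287+.011,.003]))
E
```

```text
150 ...........................................................................
153 ...........................................................................
156 ...........................................................................
159 ...........................................................................
162 ...........................................................................
165 ...........................................................................
168 ...........................................................................
171 ...........................................................................
174 ...........................##########......................................
177 .......................#################...................................
180 .....................######################................................
183 ....................#######################................................
186 ....................########################...............................
189 ...................########gggggggggg########...........
[... 871 characters left out ...]
............................
225 ...........................................................................
228 ...........................................................................
231 ...........................................................................
234 ...........................................................................
237 ...........................................................................
240 .......................###############.....................................
243 ....................###g################...................................
[256.05987618 198.10419313] [256.05404168 184.64392933] [256.06556339 211.22463539] [255.96890313 172.09778284]
```

Request:
{"fn": "carry_out", "kwargs": {
  "plan": [
    {"rot": [0.004, -0.001, 0], "xyz": [0, -0.001, 0.06], "grip": 100},
    {"rot": [0.004, -0.001, 0], "xyz": [0, -0.001, 0.06], "grip": 100},
    {"rot": [0.004, -0.001, 0], "xyz": [0, -0.001, 0.108], "grip": 100},
    {"rot": [0.004, -0.001, 0], "xyz": [0, -0.001, 0.108], "grip": 100},
    {"rot": [0.004, -0.001, 0], "xyz": [0, -0.001, 0.108], "grip": 100},
    {"rot": [0.004, -0.001, 0], "xyz": [0, -0.001, 0.108], "grip": 100}
  ]
}}

```text
clock: 27.68
tool_pos: [0.68, 0.0288, 0.0238]
eef_rot: [0.707, 0.707, -0.0, -0.001]
contact_force: [-0.3, -0.1, -0.2]
opening: 0.608
finger_force: 0.0
```

Request:
{"fn": "carry_out", "kwargs": {
  "plan": [
    {"rot": [0, 0, 0], "xyz": [0, 0, 0], "grip": 255},
    {"rot": [0, 0, 0], "xyz": [0, 0, 0], "grip": 255},
    {"rot": [0, 0, 0], "xyz": [0, 0, 0], "grip": 255},
    {"rot": [0, 0, 0], "xyz": [0, 0, 0], "grip": 255},
    {"rot": [0, 0, 0], "xyz": [0, 0, 0], "grip": 255},
    {"rot": [0, 0, 0], "xyz": [0, 0, 0], "grip": 255}
  ],
  "squeeze": 15
}}

```text
clock: 28.18
tool_pos: [0.6795, 0.0288, 0.0225]
eef_rot: [0.707, 0.708, -0.001, -0.001]
contact_force: [-0.8, 0.2, 4.5]
opening: 0.243
finger_force: 15.0
```

Request:
{"fn": "carry_out", "kwargs": {
  "plan": [
    {"rot": [0, 0, 0], "xyz": [0, 0, -0.04], "grip": 255},
    {"rot": [0, 0, 0], "xyz": [0, 0, -0.09], "grip": 255},
    {"rot": [0, 0, 0], "xyz": [0, 0, -0.13], "grip": 255},
    {"rot": [0, 0, 0], "xyz": [0, 0, -0.13], "grip": 255},
    {"rot": [0, 0, 0], "xyz": [0, 0, -0.13], "grip": 255},
    {"rot": [0, 0, 0], "xyz": [0, 0, -0.13], "grip": 255}
  ]
}}

```text
clock: 28.68
tool_pos: [0.6792, 0.0285, 0.1516]
eef_rot: [0.707, 0.708, -0.002, -0.001]
contact_force: [-0.3, -0.6, -1.0]
opening: 0.243
finger_force: 15.0
```

```bash
python3 - <<'E'
from h import *
st();D=down(np.radians(2));chain(([.473,.0439,.17],D))
E
```

```text
t 28.6833 p [0.6792 0.0285 0.1516] yaw 0.07 z [-0.004 -0.001 -1.   ] F [-0.3 -0.6 -1. ] op 21.414525919232112 14.989140727557242 q [ 0.11  0.89 -0.45  1.45  0.44  0.91 -0.47]
('rot', [-0.004, 0.001, -0.034], 'xyz', [0.0157, -0.2062, -0.0176], 'rows>=5.0')
```

Request:
{"fn": "carry_out", "kwargs": {
  "plan": [
    {"rot": [-0.004, 0.001, -0.034], "xyz": [0.016, -0.206, -0.018], "grip": 255},
    {"rot": [-0.004, 0.001, -0.034], "xyz": [0.016, -0.206, -0.018], "grip": 255},
    {"rot": [-0.004, 0.001, -0.034], "xyz": [0.016, -0.206, -0.018], "grip": 255},
    {"rot": [-0.004, 0.001, -0.034], "xyz": [0.016, -0.206, -0.018], "grip": 255},
    {"rot": [-0.004, 0.001, -0.034], "xyz": [0.016, -0.206, -0.018], "grip": 255},
    {"rot": [-0.004, 0.001, -0.034], "xyz": [0.016, -0.206, -0.018], "grip": 255},
    {"rot": [-0.004, 0.001, -0.034], "xyz": [0.016, -0.206, -0.018], "grip": 255},
    {"rot": [-0.004, 0.001, -0.034], "xyz": [0.016, -0.206, -0.018], "grip": 255}
  ]
}}

```text
clock: 29.35
tool_pos: [0.4738, 0.0445, 0.1696]
eef_rot: [0.695, 0.719, 0.0, -0.001]
contact_force: [0.0, 0.4, -0.2]
opening: 0.241
finger_force: 15.0
```

Request:
{"fn": "carry_out", "kwargs": {
  "plan": [
    {"rot": [0, 0, 0], "xyz": [0, 0, 0], "grip": 255},
    {"rot": [0, 0, 0], "xyz": [0, 0, 0], "grip": 255}
  ]
}}

```text
clock: 29.52
tool_pos: [0.4751, 0.0446, 0.17]
eef_rot: [0.695, 0.719, 0.001, -0.0]
contact_force: [-0.5, 0.9, -0.3]
opening: 0.245
finger_force: 15.0
```

```bash
cat >> h.py <<'E'
def bluetray(f=None):
    a,c=snap("wrist",f);m=mask(a,"blue",110,30);m[300:]=0
    b=max(blobs(m,500),key=cv2.contourArea);h=cv2.convexHull(b)[:,0]
    W=np.array([onz(c,q,.018) for q in h]);rr=cv2.minAreaRect((W[:,:2]*1000).astype(np.float32))
    print("tray world rect mm",np.round(rr[0],1),np.round(rr[1],1),round(rr[2],1),"px rows",h[:,1].min(),h[:,1].max())
    W=W[:,:2];k=np.argsort(W[:,1]);print("far y end",W[k[-3:]].round(4).tolist(),"near",W[k[:3]].round(4).tolist())
    # dividers: dark/bright profile along predicted axis is left out
    return a,c
E
python3 - <<'E'
from h import *
st();bluetray("w16.png")
s=r.snapshot("top");cv2.imwrite("pics/t16.png",cv2.cvtColor(s,cv2.COLOR_RGB2BGR));c=cam("top")
m=mask(s,"blue",130,40)
for b in blobs(m,100):
    (u,v),wh,an=cv2.minAreaRect(b);print("top",int(u),int(v),wh,onz(c,(u,v),.018)[:2].round(4))
E
```

```text
t 29.5167 p [0.4751 0.0446 0.17  ] yaw 1.96 z [ 0.001  0.001 -1.   ] F [-0.5  0.9 -0.3] op 21.59637107854038 14.989136019721627 q [ 0.08  0.64 -0.42  2.06  0.5   0.53 -0.67]
tray world rect mm [472.5  34.4] [ 41.6 119. ] 2.8 px rows 128 242
far y end [[0.4904, 0.0938], [0.4807, 0.0944], [0.4894, 0.0947]] near [[0.4547, -0.026], [0.4943, -0.0052], [0.4921, 0.0588]]
top 498 178 (56.28533172607422, 36.47760009765625) [ 0.5631 -0.7125]
top 363 162 (22.485998153686523, 22.34457778930664) [ 0.6191 -0.3098]
```

Request:
{"fn": "carry_out", "kwargs": {
  "plan": [
    {"rot": [0, 0, 0], "xyz": [0, -0.002, 0.06], "grip": 255},
    {"rot": [0, 0, 0], "xyz": [0, -0.002, 0.06], "grip": 255},
    {"rot": [0, 0, 0], "xyz": [-0.001, -0.002, 0.11], "grip": 255},
    {"rot": [0, 0, 0], "xyz": [-0.001, -0.002, 0.135], "grip": 255},
    {"rot": [0, 0, 0], "xyz": [-0.001, -0.002, 0.145], "grip": 255},
    {"rot": [0, 0, 0], "xyz": [-0.001, -0.002, 0.146], "grip": 255},
    {"rot": [0, 0, 0], "xyz": [-0.001, -0.002, 0.146], "grip": 255},
    {"rot": [0, 0, 0], "xyz": [-0.001, -0.002, 0.146], "grip": 255}
  ]
}}

```text
clock: 30.28
tool_pos: [0.4723, 0.0438, 0.0247]
eef_rot: [0.695, 0.719, 0.001, 0.0]
contact_force: [0.3, -0.6, 0.5]
opening: 0.246
finger_force: 15.0
```

```bash
python3 - <<'E'
from h import *
st()
E
```

```text
t 30.2833 p [0.4723 0.0438 0.0247] yaw 2.01 z [ 0.001  0.001 -1.   ] F [ 0.3 -0.6  0.5] op 21.65069777941228 14.998911609873176 q [-0.13  0.9  -0.1   2.15  0.72  0.12 -0.87]
```

Request:
{"fn": "carry_out", "kwargs": {
  "plan": [
    {"rot": [0, 0, 0], "xyz": [0, 0, 0.001], "grip": 255},
    {"rot": [0, 0, 0], "xyz": [0, 0, 0.001], "grip": 100},
    {"rot": [0, 0, 0], "xyz": [0, 0, 0.001], "grip": 100},
    {"rot": [0, 0, 0], "xyz": [0, 0, 0.001], "grip": 100},
    {"rot": [0, 0, 0], "xyz": [0, 0, 0.001], "grip": 100},
    {"rot": [0, 0, 0], "xyz": [0, 0, -0.05], "grip": 100},
    {"rot": [0, 0, 0], "xyz": [0, 0, -0.105], "grip": 100},
    {"rot": [0, 0, 0], "xyz": [0, 0, -0.105], "grip": 100}
  ]
}}

```text
clock: 30.95
tool_pos: [0.472, 0.0436, 0.1322]
eef_rot: [0.694, 0.719, 0.001, 0.0]
contact_force: [-0.2, -0.6, -0.4]
opening: 0.606
finger_force: 0.0
```

```bash
python3 - <<'E'
from h import *
st();D=down(0);chain(([.6784,-.0354,.13],D),([.6784,-.0354,.024],D))
E
```

```text
t 30.95 p [0.472  0.0436 0.1322] yaw 2.03 z [ 0.002  0.001 -1.   ] F [-0.2 -0.6 -0.4] op 53.3213300391771 0.0 q [ 0.05  0.7  -0.38  2.11  0.6   0.44 -0.77]
('rot', [0.002, -0.001, 0.035], 'xyz', [-0.0862, 0.2035, 0.0025], 'rows>=5.3')
('rot', [0.0, 0.0, 0.0], 'xyz', [0.0, 0.0, 0.106], 'rows>=2.5')
```

Request:
{"fn": "carry_out", "kwargs": {
  "plan": [
    {"rot": [0.002, -0.001, 0.035], "xyz": [-0.086, 0.204, 0.0], "grip": 100},
    {"rot": [0.002, -0.001, 0.035], "xyz": [-0.086, 0.204, 0.0], "grip": 100},
    {"rot": [0.002, -0.001, 0.035], "xyz": [-0.086, 0.204, 0.0], "grip": 100},
    {"rot": [0.002, -0.001, 0.035], "xyz": [-0.086, 0.204, 0.0], "grip": 100},
    {"rot": [0.002, -0.001, 0.035], "xyz": [-0.086, 0.204, 0.0], "grip": 100},
    {"rot": [0.002, -0.001, 0.035], "xyz": [-0.086, 0.204, 0.0], "grip": 100},
    {"rot": [0.002, -0.001, 0.035], "xyz": [-0.086, 0.204, 0.0], "grip": 100},
    {"rot": [0.002, -0.001, 0.035], "xyz": [-0.086, 0.204, 0.0], "grip": 100}
  ]
}}

```text
clock: 31.62
tool_pos: [0.6779, -0.0354, 0.1289]
eef_rot: [0.707, 0.707, -0.001, -0.001]
contact_force: [-1.3, -0.4, 0.6]
opening: 0.608
finger_force: 0.0
```

Request:
{"fn": "carry_out", "kwargs": {
  "plan": [
    {"rot": [0, 0, 0], "xyz": [0, 0, 0], "grip": 100},
    {"rot": [0, 0, 0], "xyz": [0, 0, 0], "grip": 100}
  ]
}}

```text
clock: 31.78
tool_pos: [0.6769, -0.0341, 0.1296]
eef_rot: [0.706, 0.708, -0.001, -0.001]
contact_force: [0.1, -0.0, 0.4]
opening: 0.606
finger_force: 0.0
```

```bash
cat >> h.py <<'E'
def captop(P,f=None):
    """can top near world P: dark-or-grey profile around its predicted pixel"""
    a,c=snap("wrist",f);u0,v0=px(c,[*P,.048]).round().astype(int);h=cv2.cvtColor(a,cv2.COLOR_RGB2HSV)
    print("pred",u0,v0)
    for v in range(v0-30,v0+24,3): print(v,"".join("#" if h[v,u,2]<70 else("g" if h[v,u,1]<60 else ".") for u in range(u0-25,u0+26)))
E
python3 - <<'E'
from h import *
st();captop((.6784,-.0354));D=down(0);chain(([.6784,-.0354,.024],D))
E
```

```text
t 31.7833 p [ 0.6769 -0.0341  0.1296] yaw 0.14 z [-0.003  0.    -1.   ] F [ 0.1 -0.   0.4] op 53.3151207280426 0.0 q [ 0.22  0.92 -0.49  1.47  0.5   0.88 -0.42]
pred 260 201
171 ...................................................
174 ...................................................
177 ...................#############...................
180 ...............##g################.................
183 ..............###g##################...............
186 .............g######################...............
189 .............##g#####################..............
192 ............g######gggggggggggg######..............
195 ............####gggggggggggggggggg####.............
198 ............###ggggggggggggggggggggg##.............
201 ............##gggggggggggggggggggggg###............
204 ............###gggggggggggggggggggg###.............
207 ..............##gggggggggggggggggg##...............
210 ................###g#ggggggggg####.................
213 ........................#..........................
216 ...................................................
219 ...................................................
222 ...................................................
('rot', [-0.003, 0.0, 0.002], 'xyz', [-0.0012, 0.0015, 0.1058], 'rows>=2.5')
```

Matches the prediction (centre row 201). Grasp.

Request:
{"fn": "carry_out", "kwargs": {
  "plan": [
    {"rot": [-0.003, 0, 0.002], "xyz": [-0.001, 0.0015, 0.06], "grip": 100},
    {"rot": [-0.003, 0, 0.002], "xyz": [-0.001, 0.0015, 0.06], "grip": 100},
    {"rot": [-0.003, 0, 0.002], "xyz": [-0.001, 0.0015, 0.106], "grip": 100},
    {"rot": [-0.003, 0, 0.002], "xyz": [-0.001, 0.0015, 0.106], "grip": 100},
    {"rot": [-0.003, 0, 0.002], "xyz": [-0.001, 0.0015, 0.106], "grip": 100},
    {"rot": [-0.003, 0, 0.002], "xyz": [-0.001, 0.0015, 0.106], "grip": 100}
  ]
}}

```text
clock: 32.33
tool_pos: [0.6802, -0.0356, 0.0248]
eef_rot: [0.707, 0.707, 0.001, 0.001]
contact_force: [-0.4, -0.3, 0.0]
opening: 0.608
finger_force: 0.0
```

Request:
{"fn": "carry_out", "kwargs": {
  "plan": [
    {"rot": [0, 0, 0], "xyz": [0, 0, 0], "grip": 255},
    {"rot": [0, 0, 0], "xyz": [0, 0, 0], "grip": 255},
    {"rot": [0, 0, 0], "xyz": [0, 0, 0], "grip": 255},
    {"rot": [0, 0, 0], "xyz": [0, 0, 0], "grip": 255},
    {"rot": [0, 0, 0], "xyz": [0, 0, 0], "grip": 255},
    {"rot": [0, 0, 0], "xyz": [0, 0, 0], "grip": 255}
  ],
  "squeeze": 15
}}

```text
clock: 32.83
tool_pos: [0.6802, -0.0363, 0.0243]
eef_rot: [0.708, 0.706, 0.001, 0.001]
contact_force: [-1.0, 0.3, 3.5]
opening: 0.241
finger_force: 14.9
```

Request:
{"fn": "carry_out", "kwargs": {
  "plan": [
    {"rot": [0, 0, 0], "xyz": [0, 0, -0.04], "grip": 255},
    {"rot": [0, 0, 0], "xyz": [0, 0, -0.09], "grip": 255},
    {"rot": [0, 0, 0], "xyz": [0, 0, -0.146], "grip": 255},
    {"rot": [0, 0, 0], "xyz": [0, 0, -0.146], "grip": 255},
    {"rot": [0, 0, 0], "xyz": [0, 0, -0.146], "grip": 255},
    {"rot": [0, 0, 0], "xyz": [0, 0, -0.146], "grip": 255}
  ]
}}

```text
clock: 33.33
tool_pos: [0.6804, -0.0363, 0.1711]
eef_rot: [0.708, 0.706, 0.001, 0.002]
contact_force: [-0.1, 0.3, -0.2]
opening: 0.24
finger_force: 14.9
```

```bash
python3 - <<'E'
from h import *
st();D=down(np.radians(2));chain(([.4707,.076,.17],D))
E
```

```text
t 33.3333 p [ 0.6804 -0.0363  0.1711] yaw -0.11 z [ 0.004 -0.    -1.   ] F [-0.1  0.3 -0.2] op 21.099124820845745 14.911755351349711 q [ 0.24  0.88 -0.51  1.43  0.48  0.95 -0.4 ]
('rot', [0.004, 0.0, -0.037], 'xyz', [0.1119, -0.2099, 0.0002], 'rows>=5.7')
```

Request:
{"fn": "carry_out", "kwargs": {
  "plan": [
    {"rot": [0.004, 0, -0.037], "xyz": [0.111, -0.21, 0], "grip": 255},
    {"rot": [0.004, 0, -0.037], "xyz": [0.111, -0.21, 0], "grip": 255},
    {"rot": [0.004, 0, -0.037], "xyz": [0.111, -0.21, 0], "grip": 255},
    {"rot": [0.004, 0, -0.037], "xyz": [0.111, -0.21, 0], "grip": 255},
    {"rot": [0.004, 0, -0.037], "xyz": [0.111, -0.21, 0], "grip": 255},
    {"rot": [0.004, 0, -0.037], "xyz": [0.111, -0.21, 0], "grip": 255},
    {"rot": [0.004, 0, -0.037], "xyz": [0.111, -0.21, 0], "grip": 255},
    {"rot": [0.004, 0, -0.037], "xyz": [0.111, -0.21, 0], "grip": 255}
  ]
}}

```text
clock: 34.0
tool_pos: [0.4676, 0.0754, 0.1682]
eef_rot: [0.693, 0.721, -0.003, -0.002]
contact_force: [0.0, 0.2, -0.1]
opening: 0.245
finger_force: 14.9
```

Request:
{"fn": "carry_out", "kwargs": {
  "plan": [
    {"rot": [0, 0, 0], "xyz": [0, 0, 0], "grip": 255},
    {"rot": [0, 0, 0], "xyz": [0, 0, 0], "grip": 255}
  ]
}}

```text
clock: 34.17
tool_pos: [0.4708, 0.0743, 0.1685]
eef_rot: [0.695, 0.719, -0.001, -0.001]
contact_force: [-0.2, -0.9, 0.0]
opening: 0.246
finger_force: 14.9
```

```bash
python3 - <<'E'
from h import *
st();bluetray("w17.png")
E
```

```text
t 34.1667 p [0.4708 0.0743 0.1685] yaw 1.9 z [-0.003 -0.001 -1.   ] F [-0.2 -0.9  0. ] op 21.61381395676405 14.912367635406554 q [ 0.04  0.65 -0.46  2.06  0.54  0.55 -0.78]
tray world rect mm [471.6  50. ] [40.9 91.3] 3.0 px rows 157 242
far y end [[0.4897, 0.0954], [0.4789, 0.0961], [0.4887, 0.0964]] near [[0.4934, 0.0054], [0.4944, 0.0066], [0.4526, 0.0291]]
```

Request:
{"fn": "carry_out", "kwargs": {
  "plan": [
    {"rot": [0, 0, 0], "xyz": [0.0015, 0, 0.06], "grip": 255},
    {"rot": [0, 0, 0], "xyz": [0.0015, 0, 0.06], "grip": 255},
    {"rot": [0, 0, 0], "xyz": [0.0015, 0, 0.11], "grip": 255},
    {"rot": [0, 0, 0], "xyz": [0.0015, 0, 0.132], "grip": 255},
    {"rot": [0, 0, 0], "xyz": [0.0015, 0, 0.141], "grip": 255},
    {"rot": [0, 0, 0], "xyz": [0.0015, 0, 0.142], "grip": 255},
    {"rot": [0, 0, 0], "xyz": [0.0015, 0, 0.142], "grip": 255},
    {"rot": [0, 0, 0], "xyz": [0.0015, 0, 0.142], "grip": 255}
  ]
}}

```text
clock: 34.88
tool_pos: [0.4704, 0.0764, 0.0276]
eef_rot: [0.695, 0.719, -0.0, -0.0]
contact_force: [0.5, 0.1, 0.1]
opening: 0.24
finger_force: 15.0
```

```bash
python3 - <<'E'
from h import *
st()
E
```

```text
t 34.8833 p [0.4704 0.0764 0.0276] yaw 1.97 z [-0.001  0.    -1.   ] F [0.5 0.1 0.1] op 21.13130112469433 14.999849069863558 q [-0.18  0.9  -0.13  2.14  0.77  0.15 -0.99]
```

Lower 2.5 mm more, release, retract, then look at the trays from high.

Request:
{"fn": "carry_out", "kwargs": {
  "plan": [
    {"rot": [0, 0, 0], "xyz": [0, 0, 0.0025], "grip": 255},
    {"rot": [0, 0, 0], "xyz": [0, 0, 0.0025], "grip": 255},
    {"rot": [0, 0, 0], "xyz": [0, 0, 0.0025], "grip": 100},
    {"rot": [0, 0, 0], "xyz": [0, 0, 0.0025], "grip": 100},
    {"rot": [0, 0, 0], "xyz": [0, 0, 0.0025], "grip": 100},
    {"rot": [0, 0, 0], "xyz": [0, 0, -0.05], "grip": 100},
    {"rot": [0, 0, 0], "xyz": [0, 0, -0.105], "grip": 100},
    {"rot": [0, 0, 0], "xyz": [0, 0, -0.105], "grip": 100}
  ]
}}

```text
clock: 35.55
tool_pos: [0.4699, 0.0768, 0.1348]
eef_rot: [0.694, 0.72, -0.0, -0.001]
contact_force: [1.7, 0.0, -0.7]
opening: 0.603
finger_force: 0.0
```

```bash
python3 - <<'E'
from h import *
st();chain(([.6,-.02,.32],down(0)))
E
```

```text
t 35.55 p [0.4699 0.0768 0.1348] yaw 2.04 z [-0.001  0.    -1.   ] F [ 1.7  0.  -0.7] op 53.099735615265175 0.0 q [ 0.01  0.71 -0.42  2.09  0.63  0.47 -0.87]
('rot', [-0.001, -0.0, 0.036], 'xyz', [-0.1013, 0.1263, -0.1854], 'rows>=5.9')
```

Request:
{"fn": "carry_out", "kwargs": {
  "plan": [
    {"rot": [0, 0, 0.036], "xyz": [-0.101, 0.126, -0.185], "grip": 40},
    {"rot": [0, 0, 0.036], "xyz": [-0.101, 0.126, -0.185], "grip": 40},
    {"rot": [0, 0, 0.036], "xyz": [-0.101, 0.126, -0.185], "grip": 40},
    {"rot": [0, 0, 0.036], "xyz": [-0.101, 0.126, -0.185], "grip": 40},
    {"rot": [0, 0, 0.036], "xyz": [-0.101, 0.126, -0.185], "grip": 40},
    {"rot": [0, 0, 0.036], "xyz": [-0.101, 0.126, -0.185], "grip": 40},
    {"rot": [0, 0, 0.036], "xyz": [-0.101, 0.126, -0.185], "grip": 40},
    {"rot": [0, 0, 0.036], "xyz": [-0.101, 0.126, -0.185], "grip": 40}
  ]
}}

```text
clock: 36.22
tool_pos: [0.6006, -0.0208, 0.318]
eef_rot: [0.708, 0.706, 0.0, 0.0]
contact_force: [-0.1, 1.0, 0.1]
opening: 0.847
finger_force: 0.0
```

Request:
{"fn": "carry_out", "kwargs": {
  "plan": [
    {"rot": [0, 0, 0], "xyz": [0, 0, 0], "grip": 40},
    {"rot": [0, 0, 0], "xyz": [0, 0, 0], "grip": 40},
    {"rot": [0, 0, 0], "xyz": [0, 0, 0], "grip": 40}
  ]
}}

```text
clock: 36.47
tool_pos: [0.5981, -0.019, 0.3156]
eef_rot: [0.707, 0.708, -0.002, -0.002]
contact_force: [0.1, -0.8, -0.2]
opening: 0.839
finger_force: 0.0
```

```bash
python3 - <<'E'
from h import *
st();a,c=trays("w18.png",250)
# corner points of both orange trays' rims
m=mask(a,"orange",110,40);m[250:]=0
for b in blobs(cv2.morphologyEx(m,cv2.MORPH_CLOSE,np.ones((5,5))),800):
    hl=cv2.convexHull(b);ap=cv2.approxPolyDP(hl,4,True)[:,0]
    print("hull",ap.tolist())
    for z in(0,.018,.054): print(z,[onz(c,q,z)[:2].round(4).tolist() for q in ap])
E
```

```text
t 36.4667 p [ 0.5981 -0.019   0.3156] yaw 0.09 z [-0.006 -0.001 -1.   ] F [ 0.1 -0.8 -0.2] op 73.81398660504628 0.0 q [ 0.3   0.63 -0.62  1.53  0.39  1.12 -0.4 ]
blue z 0.018 px [173. 130.] c [0.475  0.0118] size [np.float64(0.0445), np.float64(0.1623)] dir 92.6
orange z 0.018 px [240. 114.] c [0.5718 0.032 ] size [np.float64(0.0533), np.float64(0.1854)] dir 90.2
orange z 0.054 px [240. 114.] c [0.5739 0.0337] size [np.float64(0.0489), np.float64(0.1703)] dir 90.2
orange z 0.018 px [315. 119.] c [0.6783 0.0269] size [np.float64(0.1665), np.float64(0.0447)] dir 87.8
orange z 0.054 px [315. 119.] c [0.6718 0.0291] size [np.float64(0.153), np.float64(0.0411)] dir 87.8
light [484.  96.] [ 46.9 195.2] xy@.048 [0.8879 0.0626] 0.241 0.056
light [ 81. 154.] [ 4.2 50.2] xy@.048 [ 0.3547 -0.0145] 0.074 0.005
light [158.  83.] [13. 14.] xy@.048 [0.4697 0.0777] 0.017 0.017
light [162. 110.] [13. 14.] xy@.048 [0.4712 0.0436] 0.018 0.017
light [168. 158.] [11. 11.] xy@.048 [ 0.4747 -0.02  ] 0.015 0.015
light [172. 181.] [10. 11.] xy@.048 [ 0.4763 -0.0519] 0.015 0.014
hull [[256, 47], [260, 176], [232, 182], [222, 119], [222, 48]]
0 [[0.5942, 0.1276], [0.6005, -0.0557], [0.5568, -0.0655], [0.5441, 0.0304], [0.5471, 0.1263]]
0.018 [[0.5944, 0.1247], [0.6004, -0.0515], [0.5584, -0.0608], [0.5462, 0.0313], [0.5491, 0.1235]]
0.054 [[0.5947, 0.1189], [0.6002, -0.0429], [0.5616, -0.0515], [0.5504, 0.0331], [0.5531, 0.1178]]
hull [[336, 60], [326, 176], [298, 177], [303, 63]]
0 [[0.7061, 0.111], [0.703, -0.0555], [0.6596, -0.0572], [0.6602, 0.1071]]
0.018 [[0.7019, 0.1087], [0.6989, -0.0512], [0.6572, -0.0529], [0.6578, 0.105]]
0.054 [[0.6934, 0.1042], [0.6907, -0.0427], [0.6524, -0.0442], [0.6529, 0.1008]]
```

Request:
{"fn": "carry_out", "kwargs": {
  "plan": [
    {"rot": [0, -0.006, 0.002], "xyz": [-0.011, -0.025, 0.0], "grip": 40},
    {"rot": [0, -0.006, 0.002], "xyz": [-0.011, -0.025, 0.0], "grip": 40},
    {"rot": [0, -0.006, 0.002], "xyz": [-0.011, -0.025, 0.0], "grip": 40},
    {"rot": [0, -0.006, 0.002], "xyz": [-0.011, -0.025, 0.0], "grip": 40},
    {"rot": [0, -0.006, 0.002], "xyz": [-0.011, -0.025, 0.0], "grip": 40},
    {"rot": [0, -0.006, 0.002], "xyz": [-0.011, -0.025, 0.0], "grip": 40}
  ]
}}

```text
clock: 37.02
tool_pos: [0.5752, -0.0303, 0.317]
eef_rot: [0.708, 0.706, -0.003, 0.001]
contact_force: [-0.1, 0.4, -0.2]
opening: 0.842
finger_force: 0.0
```

```bash
cat >> h.py <<'E'
def edges(f=None,z=.054,x0=.53,x1=.62,lo=30):
    a,c=snap("wrist",f);m=mask(a,"orange",150,lo);m[250:]=0;L=[];Rr=[]
    for v in range(30,245,6):
        us=np.where(m[v])[0];w=[u for u in us if x0<onz(c,(u,v),z)[0]<x1]
        if len(w)>5:
            l,q=onz(c,(min(w),v),z),onz(c,(max(w)+1,v),z);L.append(l);Rr.append(q);print(v,l[:2].round(4),q[:2].round(4),round(q[0]-l[0],4))
    return a,c
E
python3 - <<'E'
from h import *
st();print(cam("wrist")[2]);edges("w19.png")
E
```

```text
t 37.0167 p [ 0.5752 -0.0303  0.317 ] yaw -0.13 z [-0.002 -0.006 -1.   ] F [-0.1  0.4 -0.2] op 74.06499924583716 0.0 q [ 0.33  0.59 -0.63  1.6   0.39  1.08 -0.4 ]
[0.57485535 0.04287275 0.46140019]
42 [0.5538 0.112 ] [0.5965 0.1118] 0.0427
48 [0.5537 0.1053] [0.5966 0.1051] 0.0429
54 [0.5548 0.0985] [0.5967 0.0984] 0.0419
60 [0.5547 0.0917] [0.5968 0.0916] 0.0421
66 [0.5546 0.0848] [0.5969 0.0847] 0.0423
72 [0.5544 0.0778] [0.597  0.0777] 0.0425
78 [0.5556 0.0708] [0.5971 0.0706] 0.0415
84 [0.5555 0.0636] [0.5972 0.0635] 0.0417
90 [0.5553 0.0564] [0.5973 0.0563] 0.0419
96 [0.5552 0.0492] [0.5974 0.049 ] 0.0422
102 [0.5564 0.0418] [0.5988 0.0417] 0.0424
108 [0.5563 0.0344] [0.5989 0.0342] 0.0426
114 [0.5561 0.0268] [0.599  0.0267] 0.0429
120 [0.556  0.0192] [0.5991 0.0191] 0.0431
126 [0.5572 0.0116] [0.5992 0.0115] 0.042
132 [0.5571 0.0038] [0.5994 0.0037] 0.0423
138 [ 0.557  -0.0041] [ 0.5995 -0.0042] 0.0425
144 [ 0.5569 -0.012 ] [ 0.5996 -0.0121] 0.0427
150 [ 0.5581 -0.02  ] [ 0.5997 -0.0201] 0.0416
156 [ 0.558  -0.0282] [ 0.5999 -0.0283] 0.0419
162 [ 0.5579 -0.0364] [ 0.6    -0.0365] 0.0421
```

```bash
python3 - <<'E'
from h import *
edges("w20.png") if 0 else None
D=down(np.radians(-1.4));chain(([.6798,.028,.10],D),([.6798,.028,.004],D))
E
```

```text
('rot', [-0.002, 0.006, 0.022], 'xyz', [0.0599, 0.1051, 0.2164], 'rows>=5.9')
('rot', [0.0, 0.0, 0.0], 'xyz', [0.0, 0.0, 0.096], 'rows>=2.3')
```

Request:
{"fn": "carry_out", "kwargs": {
  "plan": [
    {"rot": [-0.002, 0.006, 0.022], "xyz": [0.06, 0.105, 0.216], "grip": 40},
    {"rot": [-0.002, 0.006, 0.022], "xyz": [0.06, 0.105, 0.216], "grip": 40},
    {"rot": [-0.002, 0.006, 0.022], "xyz": [0.06, 0.105, 0.216], "grip": 40},
    {"rot": [-0.002, 0.006, 0.022], "xyz": [0.06, 0.105, 0.216], "grip": 40},
    {"rot": [-0.002, 0.006, 0.022], "xyz": [0.06, 0.105, 0.216], "grip": 40},
    {"rot": [-0.002, 0.006, 0.022], "xyz": [0.06, 0.105, 0.216], "grip": 40},
    {"rot": [-0.002, 0.006, 0.022], "xyz": [0.06, 0.105, 0.216], "grip": 40},
    {"rot": [-0.002, 0.006, 0.022], "xyz": [0.06, 0.105, 0.216], "grip": 40}
  ]
}}

```text
clock: 37.73
tool_pos: [0.678, 0.0284, 0.0977]
eef_rot: [0.715, 0.699, -0.002, -0.002]
contact_force: [-0.0, -0.7, 1.1]
opening: 0.844
finger_force: 0.0
```

Request:
{"fn": "carry_out", "kwargs": {
  "plan": [
    {"rot": [0, 0, 0], "xyz": [0, 0, 0], "grip": 40},
    {"rot": [0, 0, 0], "xyz": [0, 0, 0], "grip": 40},
    {"rot": [0, 0, 0], "xyz": [0, 0, 0], "grip": 40}
  ]
}}

```text
clock: 37.98
tool_pos: [0.6803, 0.0269, 0.1034]
eef_rot: [0.716, 0.698, 0.001, 0.001]
contact_force: [-0.0, -0.4, 0.6]
opening: 0.843
finger_force: 0.0
```

```bash
python3 - <<'E'
from h import *
st();edges("w20.png",.018,.645,.715)
D=down(np.radians(-1.4));chain(([.6798,.028,.004],D))
E
```

```text
t 37.9833 p [0.6803 0.0269 0.1034] yaw -1.47 z [ 0.004 -0.001 -1.   ] F [-0.  -0.4  0.6] op 74.17666466306007 0.0 q [ 0.14  0.96 -0.49  1.48  0.55  0.84 -0.57]
90 [0.6613 0.1086] [0.703  0.1075] 0.0417
96 [0.6611 0.1045] [0.703  0.1034] 0.0419
102 [0.6609 0.1004] [0.703  0.0993] 0.0421
108 [0.6607 0.0962] [0.703  0.0951] 0.0423
114 [0.6605 0.0919] [0.703  0.0908] 0.0425
120 [0.661  0.0876] [0.7023 0.0865] 0.0413
126 [0.6608 0.0833] [0.7023 0.0822] 0.0415
132 [0.6605 0.0789] [0.7023 0.0778] 0.0418
138 [0.6603 0.0745] [0.7023 0.0734] 0.042
144 [0.6601 0.07  ] [0.7023 0.0689] 0.0422
150 [0.6598 0.0655] [0.7015 0.0644] 0.0417
156 [0.6596 0.0609] [0.7015 0.0598] 0.0419
162 [0.6601 0.0563] [0.7015 0.0551] 0.0414
168 [0.6599 0.0516] [0.7015 0.0505] 0.0416
174 [0.6596 0.0468] [0.7015 0.0457] 0.0419
180 [0.6594 0.0421] [0.7015 0.0409] 0.0421
186 [0.6599 0.0372] [0.7015 0.0361] 0.0416
192 [0.6597 0.0323] [0.7015 0.0312] 0.0418
198 [0.6595 0.0273] [0.7007 0.0262] 0.0412
204 [0.6592 0.0223] [0.7007 0.0212] 0.0415
210 [0.6589 0.0173] [0.7007 0.0161] 0.0417
216 [0.6587 0.0121] [0.7007 0.011 ] 0.042
222 [0.6584 0.0069] [0.7007 0.0058] 0.0422
228 [0.659  0.0017] [7.006e-01 5.000e-04] 0.0417
234 [ 0.6587 -0.0037] [ 0.7006 -0.0048] 0.0419
240 [ 0.6585 -0.009 ] [ 0.6998 -0.0102] 0.0413
('rot', [0.003, 0.0, -0.001], 'xyz', [0.0012, -0.0007, 0.0991], 'rows>=2.4')
```

Request:
{"fn": "carry_out", "kwargs": {
  "plan": [
    {"rot": [0.003, 0, -0.001], "xyz": [0.001, 0, 0.04], "grip": 40},
    {"rot": [0.003, 0, -0.001], "xyz": [0.001, 0, 0.075], "grip": 40},
    {"rot": [0.003, 0, -0.001], "xyz": [0.001, 0, 0.092], "grip": 40},
    {"rot": [0.003, 0, -0.001], "xyz": [0.001, 0, 0.098], "grip": 40},
    {"rot": [0.003, 0, -0.001], "xyz": [0.001, 0, 0.098], "grip": 40},
    {"rot": [0.003, 0, -0.001], "xyz": [0.001, 0, 0.098], "grip": 40}
  ]
}}

```text
clock: 38.53
tool_pos: [0.6803, 0.0286, 0.0039]
eef_rot: [0.716, 0.699, -0.0, -0.001]
contact_force: [0.4, -0.6, -1.1]
opening: 0.842
finger_force: 0.0
```

Request:
{"fn": "carry_out", "kwargs": {
  "plan": [
    {"rot": [0, 0, 0], "xyz": [0, 0, 0], "grip": 255},
    {"rot": [0, 0, 0], "xyz": [0, 0, 0], "grip": 255},
    {"rot": [0, 0, 0], "xyz": [0, 0, 0], "grip": 255},
    {"rot": [0, 0, 0], "xyz": [0, 0, 0], "grip": 255},
    {"rot": [0, 0, 0], "xyz": [0, 0, 0], "grip": 255},
    {"rot": [0, 0, 0], "xyz": [0, 0, 0], "grip": 255}
  ],
  "squeeze": 25
}}

```text
clock: 39.03
tool_pos: [0.6796, 0.0285, 0.0027]
eef_rot: [0.715, 0.699, -0.001, -0.001]
contact_force: [-0.3, 0.1, 2.7]
opening: 0.473
finger_force: 25.0
```

```bash
python3 - <<'E'
from h import *
st()
E
```

```text
t 39.0333 p [0.6796 0.0285 0.0027] yaw -1.36 z [-0.003 -0.    -1.   ] F [-0.3  0.1  2.7] op 41.632763667075 25.000313837081194 q [ 0.11  1.1  -0.43  1.49  0.62  0.7  -0.63]
```

Request:
{"fn": "carry_out", "kwargs": {
  "plan": [
    {"rot": [0, 0, 0], "xyz": [0, 0, -0.03], "grip": 255},
    {"rot": [0, 0, 0], "xyz": [0, 0, -0.06], "grip": 255},
    {"rot": [0, 0, 0], "xyz": [0, 0, -0.09], "grip": 255},
    {"rot": [0, 0, 0], "xyz": [0, 0, -0.12], "grip": 255},
    {"rot": [0, 0, 0], "xyz": [0, 0, -0.12], "grip": 255},
    {"rot": [0, 0, 0], "xyz": [0, 0, -0.12], "grip": 255},
    {"rot": [0, 0, 0], "xyz": [0, 0, -0.12], "grip": 255}
  ]
}}

```text
clock: 39.62
tool_pos: [0.6789, 0.0281, 0.1215]
eef_rot: [0.715, 0.699, -0.002, -0.001]
contact_force: [-0.3, -0.4, -0.6]
opening: 0.472
finger_force: 25.0
```

```bash
python3 - <<'E'
from h import *
st();chain(([.5771,.037,.115],down(np.radians(1.5))))
E
```

```text
t 39.6167 p [0.6789 0.0281 0.1215] yaw -1.35 z [-0.005 -0.001 -1.   ] F [-0.3 -0.4 -0.6] op 41.5450852091909 24.999940898269415 q [ 0.14  0.94 -0.51  1.46  0.53  0.88 -0.56]
('rot', [-0.005, 0.001, -0.05], 'xyz', [0.0065, -0.1019, 0.007], 'rows>=2.5')
```

Request:
{"fn": "carry_out", "kwargs": {
  "plan": [
    {"rot": [-0.005, 0.001, -0.05], "xyz": [0.0065, -0.03, 0.007], "grip": 255},
    {"rot": [-0.005, 0.001, -0.05], "xyz": [0.0065, -0.06, 0.007], "grip": 255},
    {"rot": [-0.005, 0.001, -0.05], "xyz": [0.0065, -0.09, 0.007], "grip": 255},
    {"rot": [-0.005, 0.001, -0.05], "xyz": [0.0065, -0.102, 0.007], "grip": 255},
    {"rot": [-0.005, 0.001, -0.05], "xyz": [0.0065, -0.102, 0.007], "grip": 255},
    {"rot": [-0.005, 0.001, -0.05], "xyz": [0.0065, -0.102, 0.007], "grip": 255},
    {"rot": [-0.005, 0.001, -0.05], "xyz": [0.0065, -0.102, 0.007], "grip": 255},
    {"rot": [-0.005, 0.001, -0.05], "xyz": [0.0065, -0.102, 0.007], "grip": 255}
  ]
}}

```text
clock: 40.28
tool_pos: [0.5791, 0.0374, 0.1152]
eef_rot: [0.698, 0.716, 0.001, 0.0]
contact_force: [0.3, 0.6, -1.0]
opening: 0.475
finger_force: 25.0
```

```bash
python3 - <<'E'
from h import *
st();edges("w21.png",.129,.53,.62)
chain(([.5771,.037,.06],down(np.radians(1.5))))
E
```

```text
t 40.2833 p [0.5791 0.0374 0.1152] yaw 1.45 z [ 0.002  0.001 -1.   ] F [ 0.3  0.6 -1. ] op 41.84012940898305 24.99983472749591 q [ 0.13  0.84 -0.48  1.8   0.6   0.65 -0.68]
84 [0.5552 0.1166] [0.5971 0.1176] 0.0419
90 [0.5552 0.1143] [0.5973 0.1153] 0.0421
96 [0.5555 0.1119] [0.5975 0.113 ] 0.042
102 [0.5555 0.1096] [0.5976 0.1106] 0.0422
108 [0.5554 0.1072] [0.5974 0.1082] 0.042
114 [0.5554 0.1047] [0.5976 0.1058] 0.0422
120 [0.5553 0.1023] [0.5977 0.1034] 0.0424
126 [0.5557 0.0998] [0.5979 0.1009] 0.0422
132 [0.5556 0.0973] [0.5977 0.0984] 0.042
138 [0.5556 0.0948] [0.5978 0.0959] 0.0423
144 [0.5559 0.0923] [0.598  0.0933] 0.0421
150 [0.5559 0.0897] [0.5978 0.0907] 0.0419
156 [0.5558 0.0871] [0.598  0.0881] 0.0421
162 [0.5558 0.0844] [0.5981 0.0855] 0.0423
168 [0.5562 0.0818] [0.5983 0.0828] 0.0421
174 [0.5561 0.0791] [0.5985 0.0801] 0.0424
180 [0.5561 0.0764] [0.5987 0.0774] 0.0426
186 [0.556  0.0736] [0.5984 0.0746] 0.0424
192 [0.5564 0.0708] [0.5986 0.0718] 0.0422
198 [0.5564 0.068 ] [0.5988 0.069 ] 0.0425
204 [0.5563 0.0651] [0.5986 0.0662] 0.0422
210 [0.5567 0.0623] [0.5988 0.0633] 0.042
216 [0.5567 0.0593] [0.599  0.0603] 0.0423
222 [0.5566 0.0564] [0.5992 0.0574] 0.0425
228 [0.557  0.0534] [0.5989 0.0544] 0.0419
234 [0.557  0.0504] [0.5991 0.0514] 0.0421
240 [0.5569 0.0473] [0.5993 0.0483] 0.0424
('rot', [0.002, -0.001, -0.001], 'xyz', [-0.0004, -0.002, 0.0553], 'rows>=1.3')
```

Request:
{"fn": "carry_out", "kwargs": {
  "plan": [
    {"rot": [0.002, -0.001, 0], "xyz": [0, -0.0015, 0.025], "grip": 255},
    {"rot": [0.002, -0.001, 0], "xyz": [0, -0.0015, 0.045], "grip": 255},
    {"rot": [0.002, -0.001, 0], "xyz": [0, -0.0015, 0.053], "grip": 255},
    {"rot": [0.002, -0.001, 0], "xyz": [0, -0.0015, 0.056], "grip": 255},
    {"rot": [0.002, -0.001, 0], "xyz": [0, -0.0015, 0.057], "grip": 255},
    {"rot": [0.002, -0.001, 0], "xyz": [0, -0.0015, 0.058], "grip": 255},
    {"rot": [0.002, -0.001, 0], "xyz": [0, -0.0015, 0.058], "grip": 255},
    {"rot": [0.002, -0.001, 0], "xyz": [0, -0.0015, 0.058], "grip": 255}
  ]
}}

```text
clock: 41.0
tool_pos: [0.577, 0.0375, 0.0585]
eef_rot: [0.698, 0.716, 0.0, 0.0]
contact_force: [-1.1, 0.3, -1.1]
opening: 0.473
finger_force: 25.0
```

```bash
python3 - <<'E'
from h import *
st()
E
```

```text
t 41.0 p [0.577  0.0375 0.0585] yaw 1.5 z [ 0.001 -0.    -1.   ] F [-1.1  0.3 -1.1] op 41.601216554506344 24.999917037785053 q [ 0.09  0.92 -0.41  1.83  0.67  0.54 -0.74]
```

Request:
{"fn": "carry_out", "kwargs": {
  "plan": [
    {"rot": [0, 0, 0], "xyz": [0, 0, 0.001], "grip": 255},
    {"rot": [0, 0, 0], "xyz": [0, 0, 0.002], "grip": 255},
    {"rot": [0, 0, 0], "xyz": [0, 0, 0.002], "grip": 255},
    {"rot": [0, 0, 0], "xyz": [0, 0, 0.002], "grip": 100},
    {"rot": [0, 0, 0], "xyz": [0, 0, 0.002], "grip": 40},
    {"rot": [0, 0, 0], "xyz": [0, 0, 0.002], "grip": 40},
    {"rot": [0, 0, 0], "xyz": [0, 0, 0.002], "grip": 40}
  ]
}}

```text
clock: 41.58
tool_pos: [0.5764, 0.0375, 0.0557]
eef_rot: [0.698, 0.716, -0.0, -0.0]
contact_force: [-0.6, 0.4, -0.2]
opening: 0.754
finger_force: 0.0
```

Request:
{"fn": "carry_out", "kwargs": {
  "plan": [
    {"rot": [0, 0, 0], "xyz": [0, 0, -0.03], "grip": 40},
    {"rot": [0, 0, 0], "xyz": [0, 0, -0.06], "grip": 40},
    {"rot": [0, 0, 0], "xyz": [-0.03, 0, -0.1], "grip": 40},
    {"rot": [0, 0, 0], "xyz": [-0.05, 0, -0.14], "grip": 40},
    {"rot": [0, 0, 0], "xyz": [-0.067, 0, -0.18], "grip": 40},
    {"rot": [0, 0, 0], "xyz": [-0.067, 0, -0.22], "grip": 40},
    {"rot": [0, 0, 0], "xyz": [-0.067, 0, -0.26], "grip": 40},
    {"rot": [0, 0, 0], "xyz": [-0.067, 0, -0.26], "grip": 40}
  ]
}}

```text
clock: 42.25
tool_pos: [0.5813, -0.0292, 0.3226]
eef_rot: [0.698, 0.716, 0.004, 0.004]
contact_force: [0.5, 1.2, 0.7]
opening: 0.839
finger_force: 0.0
```

Request:
{"fn": "carry_out", "kwargs": {
  "plan": [
    {"rot": [0, 0, 0], "xyz": [0, 0, 0], "grip": 40},
    {"rot": [0, 0, 0], "xyz": [0, 0, 0], "grip": 40},
    {"rot": [0, 0, 0], "xyz": [0, 0, 0], "grip": 40}
  ]
}}

```text
clock: 42.5
tool_pos: [0.577, -0.0297, 0.3137]
eef_rot: [0.698, 0.717, -0.002, -0.001]
contact_force: [-0.6, -0.3, -0.2]
opening: 0.84
finger_force: 0.0
```

```bash
python3 - <<'E'
from h import *
st();edges("w22.png",.072);trays(None,250)
a,c=snap("top","t22.png")
for n in("red","green","blue"):
    for b in blobs(mask(a,n,120),15)[:6]:
        (u,v),wh,_=cv2.minAreaRect(b);print(n,int(u),int(v),np.round(wh),onz(c,(u,v),.03)[:2].round(3))
E
```

```text
t 42.5 p [ 0.577  -0.0297  0.3137] yaw 1.54 z [-0.004 -0.001 -1.   ] F [-0.6 -0.3 -0.2] op 73.89014215774979 0.0 q [ 0.34  0.6  -0.65  1.59  0.4   1.08 -0.38]
36 [0.5532 0.116 ] [0.5947 0.1171] 0.0414
42 [0.5533 0.1097] [0.5949 0.1108] 0.0417
48 [0.5534 0.1034] [0.5952 0.1044] 0.0419
54 [0.5534 0.0969] [0.5955 0.098 ] 0.0421
60 [0.5535 0.0905] [0.5958 0.0915] 0.0423
66 [0.5536 0.0839] [0.5961 0.085 ] 0.0425
72 [0.5537 0.0773] [0.5964 0.0784] 0.0427
78 [0.5538 0.0706] [0.5967 0.0717] 0.043
84 [0.555  0.0638] [0.597  0.0649] 0.042
90 [0.5551 0.057 ] [0.5961 0.0581] 0.041
96 [0.5552 0.0501] [0.5964 0.0512] 0.0412
102 [0.5553 0.0431] [0.5967 0.0442] 0.0414
108 [0.5554 0.0361] [0.597  0.0372] 0.0416
114 [0.5555 0.0289] [0.5974 0.0301] 0.0419
120 [0.5556 0.0217] [0.5977 0.0229] 0.0421
126 [0.5557 0.0144] [0.598  0.0156] 0.0423
132 [0.5558 0.0071] [0.5983 0.0082] 0.0426
138 [ 5.559e-01 -4.000e-04] [0.5986 0.0008] 0.0428
144 [ 0.556  -0.0079] [ 0.599  -0.0067] 0.043
150 [ 0.556  -0.0155] [ 0.5993 -0.0143] 0.0433
156 [ 0.5574 -0.0232] [ 0.5984 -0.0221] 0.0409
162 [ 0.5575 -0.0309] [ 0.5987 -0
[... 294 characters left out ...]
 c [0.5726 0.0339] size [np.float64(0.1776), np.float64(0.0501)] dir 89.1
light [500.  96.] [ 41.9 193.8] xy@.048 [0.8841 0.0591] 0.237 0.051
light [ 93. 144.] [ 4.4 51.5] xy@.048 [ 0.3533 -0.0157] 0.074 0.005
light [176.  72.] [14. 13.] xy@.048 [0.4696 0.0774] 0.016 0.017
light [179. 100.] [13.9 12.5] xy@.048 [0.4718 0.0436] 0.016 0.017
light [183. 149.] [12. 12.] xy@.048 [ 0.475  -0.0198] 0.016 0.016
light [186. 172.] [10. 11.] xy@.048 [ 0.4771 -0.0515] 0.015 0.014
red 284 283 [28.  8.] [ 0.264 -0.06 ]
green 148 79 [20.  8.] [0.896 0.353]
blue 499 178 [56. 36.] [ 0.561 -0.708]
blue 259 212 [14. 54.] [0.471 0.009]
blue 382 161 [ 4. 17.] [ 0.62  -0.366]
blue 371 153 [ 3. 13.] [ 0.645 -0.334]
```

```bash
python3 -c "
from plant import r
print(r.finish_job())"
```

```text
the job is handed in; nothing more can be done
None
```

I handed the job in at about 42.5 s of the 210 s: all three boards are on their matching easels, all four capacitors are in their own pockets of the blue tray, and the orange tray is on the pile; final images agree with this, but no verdict came back.

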